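Lay out the blood-film tray for the morning session

ROBOT

A 6-joint arm with a two-finger parallel gripper is mounted at the origin on a cart in front of the work surface, level with it; the furniture and walls round the work are solid. World frame = base frame: x ahead of the robot, y to its left, z up, the work surface at z = 0. Lengths are in m, angles in rad, forces in N, time in s.
With the tool pointing down it reaches from about 0.3 to 0.875 m from the base axis. Payload 6.4 kg.
Tool frame: the origin (TCP) lies at the very end of the fingers, on their centre line; the grasp point (between the pads) lies 19 mm behind it; z points along the fingers, y is the line along which they close (so a half turn about z gives the same grasp; the last joint's range is limited). The gripper opens to 85 mm and grips with 20 to 120 N. Pads are 22 mm wide; open, the fingers measure 114 mm over their backs; the gripper's body (76 mm by 85 mm) begins 54 mm behind the grasp point. The pads swing forward as they close: fully open they stand 13 mm farther back than shut.
Start: joints at [0.947, 0.181, 1.607, -0, 1.354, -0.206], TCP at [0.233, 0.526, 0.231] pointing down, gripper open.
Joint ranges: [-2.99, 2.99], [-0.89, 2.07], [0.3, 2.58], [-1.14, 4.28], [0, 2.63], [-3.12, 3.12]. Speed limits (rad/s): [2.57, 2.57, 3.01, 3.14, 3.14, 3.14].

INTERFACE

Orientations are given as a unit quaternion [w, x, y, z].
In Python, from bench import ctrl gives the robot as it stands.
- The arm moves only by the tool jog_arm, never from a script. Its argument "series" is a list that holds one entry, the list of rows, each a list of 7 numbers: the shift along the tool's x, y, z in mm, then the turn, a rotation vector about the tool's x, y, z in rad, then the finger opening in mm, from 0 to 85.4. In form: [[[tx, ty, tz, rx, ry, rz, gripper], ...]]. A call has exactly 10 rows; each row shifts and turns the commanded pose from where the row before left it, along the tool's axes as they then stand; what a row does not reach is not made up. A row lasts 1/10 s, in which the tool goes at most 50 mm and 8.59 degrees, less where a joint would pass 70% of its speed; a pose out of reach is approached as far as the arm can. A call with a gripper value outside its range is refused whole. The fingers move at their own pace and stop on an object; the grip force is fixed at half the most. Time passes only in rows, so rows that do not move let the fingers close, or fill a call up. It gives the time, the measured TCP pose, the force, the opening and the grip force at its end, in the units of the state.
- ctrl.get_obs(): the state, without advancing time (a new reading comes with each control period).
- ctrl.camera(name): name is "scene" or "top"; returns a dict with "frame" (420x560x3 uint8, blue, green, red), "z_map" (420x560 float32, m along the optical axis (not along the pixel's ray), 0 where there is no reading), "fx", "fy", "cx", "cy" (pixels), "xyz" and "rotation" of the camera in the world. Camera axes: x right, y down, z forward; pixel columns grow to the right and rows downward; lengths in m; the calibration is good to about 2 mm. A picture is of the moment at which its call begins.
- ctrl.hand_in(): hands the job in; it is judged then, once.
The state is a dict: "time_s": time; "q": joint angles; "dq": joint speeds; "joint_efforts": joint torques, N m; "eef_pos": TCP position; "eef_rot": TCP orientation; "wrist_force": force on the tool from outside, world axes, zero at the start; "torque": the same for the moment, N m; "opening": opening from 0.0 (shut) to 1.0 (fully open); "grasp_force": force on a finger pad.
Only numpy, scipy, OpenCV 4.12 (cv2) and the standard library are available. Lean on these libraries where they do the work, as an engineer would, in place of code of your own. Each camera call takes 0.05 s, during which the arm holds its last target. There are 200 camera calls.

TASK

Lay out the blood-film tray for the next session. In the lane with the sliding divider, fan all the slide mailers into one straight shingled row, face up: the first flat on the tray with its label end against the fixed end wall, each further one lapped over the foot of the one before it and facing the same way, so that every label stays uncovered; then slide the divider up until it just meets the foot of the last mailer, so the row cannot spread. In the other lane stack the loose closed cartons from the front of the desk squarely into one column, the smaller lancet carton on top, and leave the stapler, vial and dropper bottle alone.

Things in the scene. Friction and masses are not known exactly. Their poses are not given: they have to be found in the camera images.
- tray: fixed aluminium tray, 250 (x) x 296 (y) mm; origin: centre of underside; y along its two lanes, x away from the robot. Floor 3 mm thick; end walls 13 mm high; beads 5 mm high along the sides and at x = 0. Near lane (middle x = -62 mm, 119 wide): divider, mailers. Far lane (middle x = 62): cartons. Lanes span y = -145 to 145; the row's end wall is at y = -145 (right); divider parks at +y
- divider (a joint): travel (m) of the divider along the near lane: 0 = parked at the +y end, growing to 0.19 as it slides to -y, towards the fixed end wall; slides against about 1.5 N of friction and stays where it is left. Its face towards the row stands at tray y = 0.136 - travel
- divider_face (a point): middle of the lower edge of the divider's face that looks to the row (to -y); axes as the tray's. The divider is a grey plate across the whole lane, 8 mm thick along y, its top 20 mm above the desk
- divider_knob (a point): grip point of the divider's black round knob, 20 mm in diameter, upright in the middle of the divider, 20 to 50 mm above the desk; this point is 43 mm above the desk
- mailer_1: flat closed grey plastic slide mailer, 80 (x) x 52 (y) x 6 mm, 30 g; all alike; starts face up on the desk; absent in some starts. Origin: centre of underside. +x runs from the label end (-x; the white ruled label covers the top from 2 to 36 mm from that end) to the foot (+x; two darker windows and a catch); z out of the labelled face. Grasp across the 52 mm
- mailer_2: flat closed grey plastic slide mailer, 80 (x) x 52 (y) x 6 mm, 30 g; all alike; starts face up on the desk; absent in some starts. Origin: centre of underside. +x runs from the label end (-x; the white ruled label covers the top from 2 to 36 mm from that end) to the foot (+x; two darker windows and a catch); z out of the labelled face. Grasp across the 52 mm
- mailer_3: flat closed grey plastic slide mailer, 80 (x) x 52 (y) x 6 mm, 30 g; all alike; starts face up on the desk; absent in some starts. Origin: centre of underside. +x runs from the label end (-x; the white ruled label covers the top from 2 to 36 mm from that end) to the foot (+x; two darker windows and a catch); z out of the labelled face. Grasp across the 52 mm
- mailer_4: flat closed grey plastic slide mailer, 80 (x) x 52 (y) x 6 mm, 30 g; all alike; starts face up on the desk; absent in some starts. Origin: centre of underside. +x runs from the label end (-x; the white ruled label covers the top from 2 to 36 mm from that end) to the foot (+x; two darker windows and a catch); z out of the labelled face. Grasp across the 52 mm
- mailer_5: flat closed grey plastic slide mailer, 80 (x) x 52 (y) x 6 mm, 30 g; all alike; starts face up on the desk; absent in some starts. Origin: centre of underside. +x runs from the label end (-x; the white ruled label covers the top from 2 to 36 mm from that end) to the foot (+x; two darker windows and a catch); z out of the labelled face. Grasp across the 52 mm
- swab_a: closed printed swab carton, white and blue, 106 (x) x 63 (y) x 52 mm, about 120 g; origin: centre of the underside; grasp across the 63 mm
- swab_b: closed printed swab carton, white and blue, 106 (x) x 63 (y) x 52 mm, about 120 g; origin: centre of the underside; grasp across the 63 mm
- lancet: closed printed lancet carton, white and green, 91 (x) x 67 (y) x 42 mm, about 100 g; origin: centre of the underside; grasp across the 67 mm
- vial_0: bystander: brown vial with a white cap, 22 mm across, 53 mm tall, left of the work; origin: centre of the underside
- desk_stapler: bystander: black stapler, 36 x 128 x 47 mm, behind the tray; origin: centre of the underside
- dropper: bystander: white dropper bottle with a blue cap, 24 mm across, 60 mm tall, behind the tray; origin: centre of the underside

How it is judged:
At the end, for the whole second after the job is handed in: Mailers: one straight row (8 mm, 0.12 rad), face up, the first flat within 12 mm of the end wall, each next one 36 to 70 mm on, upon the last. Divider within 7 mm of the last foot. Cartons: one upright column in the other lane, centres within 8 mm, square within 0.1 rad, lancets on top. All at rest (((y of mailer_1 in the frame of tray below -0.093 m and x of mailer_1 in the frame of tray between -0.097 and -0.027 m and z of mailer_1 in the frame of tray below 0.0045 m and angle between mailer_1's own z axis and vertical below 0.05 rad) or (x of mailer_1 in the frame of mailer_2 between 0.036 and 0.07 m and x of mailer_2 in the frame of mailer_1 between -0.07 and -0.036 m and y of mailer_1 in the frame of mailer_2 between -0.008 and 0.008 m and z of mailer_1 in the frame of mailer_2 between 0.0015 and 0.009 m) or (x of mailer_1 in the frame of mailer_3 between 0.036 and 0.07 m and x of mailer_3 in the frame of mailer_1 between -0.07 and -0.036 m and y of mailer_1 in the frame of mailer_3 between -0.008 and 0.008 m and z of mailer_1 in the frame of mailer_3 between 0.0015 and 0.009 m) or (x of mailer_1 in the frame of mailer_4 between 0.036 and 0.07 m and x of mailer_4 in the frame of mailer_1 between -0.07 and -0.036 m and y of mailer_1 in the frame of mailer_4 between -0.008 and 0.008 m and z of mailer_1 in the frame of mailer_4 between 0.0015 and 0.009 m) or (x of mailer_1 in the frame of mailer_5 between 0.036 and 0.07 m and x of mailer_5 in the frame of mailer_1 between -0.07 and -0.036 m and y of mailer_1 in the frame of mailer_5 between -0.008 and 0.008 m and z of mailer_1 in the frame of mailer_5 between 0.0015 and 0.009 m)) and angle between the y axis of each of mailer_1, mailer_2, mailer_3, mailer_4, mailer_5 and the x axis of tray, either way round below 0.12 rad and angle between each of mailer_1, mailer_2, mailer_3, mailer_4, mailer_5's own z axis and vertical below 0.3 rad and linear speed of each of mailer_1, mailer_2, mailer_3, mailer_4, mailer_5, swab_a, swab_b, lancet below 0.02 m/s and ((y of mailer_2 in the frame of tray below -0.093 m and x of mailer_2 in the frame of tray between -0.097 and -0.027 m and z of mailer_2 in the frame of tray below 0.0045 m and angle between mailer_2's own z axis and vertical below 0.05 rad) or (x of mailer_2 in the frame of mailer_1 between 0.036 and 0.07 m and x of mailer_1 in the frame of mailer_2 between -0.07 and -0.036 m and y of mailer_2 in the frame of mailer_1 between -0.008 and 0.008 m and z of mailer_2 in the frame of mailer_1 between 0.0015 and 0.009 m) or (x of mailer_2 in the frame of mailer_3 between 0.036 and 0.07 m and x of mailer_3 in the frame of mailer_2 between -0.07 and -0.036 m and y of mailer_2 in the frame of mailer_3 between -0.008 and 0.008 m and z of mailer_2 in the frame of mailer_3 between 0.0015 and 0.009 m) or (x of mailer_2 in the frame of mailer_4 between 0.036 and 0.07 m and x of mailer_4 in the frame of mailer_2 between -0.07 and -0.036 m and y of mailer_2 in the frame of mailer_4 between -0.008 and 0.008 m and z of mailer_2 in the frame of mailer_4 between 0.0015 and 0.009 m) or (x of mailer_2 in the frame of mailer_5 between 0.036 and 0.07 m and x of mailer_5 in the frame of mailer_2 between -0.07 and -0.036 m and y of mailer_2 in the frame of mailer_5 between -0.008 and 0.008 m and z of mailer_2 in the frame of mailer_5 between 0.0015 and 0.009 m)) and ((y of mailer_3 in the frame of tray below -0.093 m and x of mailer_3 in the frame of tray between -0.097 and -0.027 m and z of mailer_3 in the frame of tray below 0.0045 m and angle between mailer_3's own z axis and vertical below 0.05 rad) or (x of mailer_3 in the frame of mailer_1 between 0.036 and 0.07 m and x of mailer_1 in the frame of mailer_3 between -0.07 and -0.036 m and y of mailer_3 in the frame of mailer_1 between -0.008 and 0.008 m and z of mailer_3 in the frame of mailer_1 between 0.0015 and 0.009 m) or (x of mailer_3 in the frame of mailer_2 between 0.036 and 0.07 m and x of mailer_2 in the frame of mailer_3 between -0.07 and -0.036 m and y of mailer_3 in the frame of mailer_2 between -0.008 and 0.008 m and z of mailer_3 in the frame of mailer_2 between 0.0015 and 0.009 m) or (x of mailer_3 in the frame of mailer_4 between 0.036 and 0.07 m and x of mailer_4 in the frame of mailer_3 between -0.07 and -0.036 m and y of mailer_3 in the frame of mailer_4 between -0.008 and 0.008 m and z of mailer_3 in the frame of mailer_4 between 0.0015 and 0.009 m) or (x of mailer_3 in the frame of mailer_5 between 0.036 and 0.07 m and x of mailer_5 in the frame of mailer_3 between -0.07 and -0.036 m and y of mailer_3 in the frame of mailer_5 between -0.008 and 0.008 m and z of mailer_3 in the frame of mailer_5 between 0.0015 and 0.009 m)) and ((y of mailer_4 in the frame of tray below -0.093 m and x of mailer_4 in the frame of tray between -0.097 and -0.027 m and z of mailer_4 in the frame of tray below 0.0045 m and angle between mailer_4's own z axis and vertical below 0.05 rad) or (x of mailer_4 in the frame of mailer_1 between 0.036 and 0.07 m and x of mailer_1 in the frame of mailer_4 between -0.07 and -0.036 m and y of mailer_4 in the frame of mailer_1 between -0.008 and 0.008 m and z of mailer_4 in the frame of mailer_1 between 0.0015 and 0.009 m) or (x of mailer_4 in the frame of mailer_2 between 0.036 and 0.07 m and x of mailer_2 in the frame of mailer_4 between -0.07 and -0.036 m and y of mailer_4 in the frame of mailer_2 between -0.008 and 0.008 m and z of mailer_4 in the frame of mailer_2 between 0.0015 and 0.009 m) or (x of mailer_4 in the frame of mailer_3 between 0.036 and 0.07 m and x of mailer_3 in the frame of mailer_4 between -0.07 and -0.036 m and y of mailer_4 in the frame of mailer_3 between -0.008 and 0.008 m and z of mailer_4 in the frame of mailer_3 between 0.0015 and 0.009 m) or (x of mailer_4 in the frame of mailer_5 between 0.036 and 0.07 m and x of mailer_5 in the frame of mailer_4 between -0.07 and -0.036 m and y of mailer_4 in the frame of mailer_5 between -0.008 and 0.008 m and z of mailer_4 in the frame of mailer_5 between 0.0015 and 0.009 m)) and ((y of mailer_5 in the frame of tray below -0.093 m and x of mailer_5 in the frame of tray between -0.097 and -0.027 m and z of mailer_5 in the frame of tray below 0.0045 m and angle between mailer_5's own z axis and vertical below 0.05 rad) or (x of mailer_5 in the frame of mailer_1 between 0.036 and 0.07 m and x of mailer_1 in the frame of mailer_5 between -0.07 and -0.036 m and y of mailer_5 in the frame of mailer_1 between -0.008 and 0.008 m and z of mailer_5 in the frame of mailer_1 between 0.0015 and 0.009 m) or (x of mailer_5 in the frame of mailer_2 between 0.036 and 0.07 m and x of mailer_2 in the frame of mailer_5 between -0.07 and -0.036 m and y of mailer_5 in the frame of mailer_2 between -0.008 and 0.008 m and z of mailer_5 in the frame of mailer_2 between 0.0015 and 0.009 m) or (x of mailer_5 in the frame of mailer_3 between 0.036 and 0.07 m and x of mailer_3 in the frame of mailer_5 between -0.07 and -0.036 m and y of mailer_5 in the frame of mailer_3 between -0.008 and 0.008 m and z of mailer_5 in the frame of mailer_3 between 0.0015 and 0.009 m) or (x of mailer_5 in the frame of mailer_4 between 0.036 and 0.07 m and x of mailer_4 in the frame of mailer_5 between -0.07 and -0.036 m and y of mailer_5 in the frame of mailer_4 between -0.008 and 0.008 m and z of mailer_5 in the frame of mailer_4 between 0.0015 and 0.009 m)) and y of any of mailer_1, mailer_2, mailer_3, mailer_4, mailer_5 in the frame of divider_face above -0.047 m and x of swab_a in the frame of tray between 0.036 and 0.088 m and y of swab_a in the frame of tray between -0.115 and 0.115 m and angle between each of swab_a, swab_b, lancet's own z axis and vertical below 0.05 rad and (angle between the x axis of swab_a and the x axis of tray, either way round below 0.12 rad or angle between the x axis of swab_a and the y axis of tray, either way round below 0.12 rad) and horizontal distance between swab_a and swab_b below 0.008 m and angle between the x axis of swab_a and the x axis of swab_b, either way round below 0.1 rad and horizontal distance between each of swab_a, swab_b and lancet below 0.008 m and angle between the x axis of each of swab_a, swab_b and the x axis of lancet, either way round below 0.1 rad and x of swab_b in the frame of tray between 0.036 and 0.088 m and y of swab_b in the frame of tray between -0.115 and 0.115 m and (angle between the x axis of swab_b and the x axis of tray, either way round below 0.12 rad or angle between the x axis of swab_b and the y axis of tray, either way round below 0.12 rad) and x of lancet in the frame of tray between 0.036 and 0.088 m and y of lancet in the frame of tray between -0.115 and 0.115 m and (angle between the x axis of lancet and the x axis of tray, either way round below 0.12 rad or angle between the x axis of lancet and the y axis of tray, either way round below 0.12 rad) and z of any of swab_a, swab_b, lancet in the frame of tray below 0.0045 m and z of lancet in the frame of swab_a above 0.04 m and z of lancet in the frame of swab_b above 0.04 m); the robot touches nothing.
It fails at once if the brown glass vial is pushed more than 3 cm or tipped (distance of vial_0 from where it was at the start of the episode above 0.03 m or angle between vial_0's own z axis and vertical above 0.5 rad).
It fails at once if the stapler is pushed more than 3 cm or tipped (distance of desk_stapler from where it was at the start of the episode above 0.03 m or angle between desk_stapler's own z axis and vertical above 0.5 rad).
It fails at once if the dropper bottle is pushed more than 3 cm or tipped (distance of dropper from where it was at the start of the episode above 0.03 m or angle between dropper's own z axis and vertical above 0.5 rad).
Of mailer_1, mailer_2, mailer_3, mailer_4, mailer_5 only 3 to 5 are there at a start; the rules pass over those that are not, and their reading is None.
At some moment in a run one of mailer_1, mailer_2, mailer_3, mailer_4, mailer_5 may be knocked a few centimetres aside while the robot is not near it.
It also fails if it takes over 210 s, if anything falls off the work surface, if the arm or the gripper's body presses on something with over 40 N, if the wrist force passes 120 N, or if a joint passes its speed limit or range.

## Working session

There is one attempt and no reset: what is moved stays moved. The work goes in short steps, Python scripts to look and compute and a tool call to move; the robot and the scene stay as the last step left them, time stands still between calls to the robot, and variables do not carry over. Pictures are saved under pics/ and viewed, at most 14 in all, crops included, and the job is handed in when it is done.

Besides the shell and the picture viewer there is one more tool, called after "Emit:" in YAML: its name, and indented under it one key for each argument. jog_arm: Moves the arm, as the interface text tells. Its arguments: {"type":"object","properties":{"series":{"type":"array"}},"required":["series"]}

```bash
mkdir -p pics; ls; cat > h.py <<'E'
import numpy as np, cv2, sys
sys.path.insert(0,'.')
from bench import ctrl
from scipy.spatial.transform import Rotation as R
def rot(c):
    r=np.array(c['rotation'],float)
    return r if r.shape==(3,3) else R.from_quat(r,scalar_first=True).as_matrix()
def cloud(c):
    z=c['z_map']; v,u=np.mgrid[:z.shape[0],:z.shape[1]]
    p=np.stack([(u-c['cx'])/c['fx']*z,(v-c['cy'])/c['fy']*z,z],-1)
    return p@rot(c).T+np.array(c['xyz'])
def ray(c,uv,h):
    uv=np.atleast_2d(uv).astype(float)
    d=np.stack([(uv[:,0]-c['cx'])/c['fx'],(uv[:,1]-c['cy'])/c['fy'],np.ones(len(uv))],-1)@rot(c).T
    o=np.array(c['xyz']); return o+d*((h-o[2])/d[:,2])[:,None]
E
python3 - <<'E'
from h import *
for n in('top','scene'):
    c=ctrl.camera(n); cv2.imwrite(f'pics/{n}0.png',c['frame']); print(n,c['xyz'],np.round(rot(c),3).tolist(),c['fx'],c['cx'],c['cy'])
o=ctrl.get_obs(); print(o)
E
```

```text
pics
top [0.33946209 0.03162735 1.31577674] [[-0.027, -0.982, 0.189], [-0.999, 0.031, 0.014], [-0.02, -0.189, -0.982]] 388.38075652646336 276.8280446005396 203.63971046253334
scene [-0.07808584  0.84851249  0.68898802] [[-0.771, -0.331, 0.545], [-0.637, 0.398, -0.66], [0.002, -0.855, -0.518]] 402.2999821930971 277.1511069863931 208.94444549435343
{'time_s': 0.1, 'q': array([ 9.46692981e-01,  1.81457731e-01,  1.60790696e+00, -2.24789021e-05,
        1.35380538e+00, -2.06298551e-01]), 'dq': array([-0.0005925 , -0.00103462, -0.00162461, -0.00016936, -0.00104944,
       -0.00013735]), 'joint_efforts': array([ 7.86772907e-04, -4.45871472e+01, -3.52242029e+01, -2.19218978e-04,
        4.08667984e-03, -2.46593248e-05]), 'eef_pos': array([0.23300154, 0.52513114, 0.23047982]), 'eef_rot': array([-3.08104048e-04,  2.07383845e-01,  9.78259331e-01, -7.26125582e-04]), 'wrist_force': array([-0.05721955,  0.12804166, -0.51938814]), 'torque': array([ 0.01759703, -0.04223797, -0.02297853]), 'grasp_force': 0.0, 'opening': 0.9978574085332328}
```

View pics/top0.png

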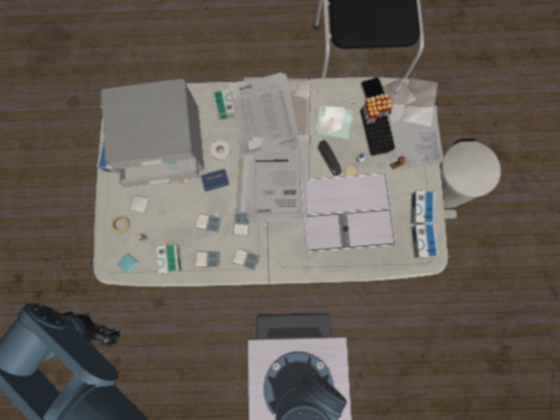

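View pics/scene0.png

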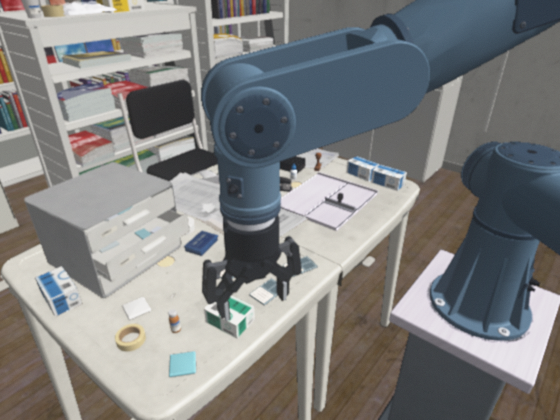

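The top view shows four mailers at about (208,222), (241,228), (207,258) and (246,259). The tray is at (305-395, 175-250) with the divider knob at (346,228). The lancet carton is at (168,258) and the swab cartons at (424,207) and (426,240). I'll enlarge the view next.

```bash
python3 - <<'E'
from h import *
c=ctrl.camera('top'); f=c['frame']
a=cv2.resize(f[205:280,150:270],None,fx=6.6,fy=6.6,interpolation=cv2.INTER_CUBIC); b=cv2.resize(f[165:265,300:445],None,fx=5.5,fy=5.5,interpolation=cv2.INTER_CUBIC)
cv2.imwrite('pics/a1.png',a); cv2.imwrite('pics/b1.png',b)
P=cloud(c); np.set_printoptions(precision=3,suppress=True)
z=P[...,2]; print('desk z',np.median(z[240:245,280:300]), 'mailer z',z[222,203:215],z[207,415:432],z[258,160:178])
# cartons by height
m=((z>0.03)&(z<0.08)).astype(np.uint8)
n,l,s,ce=cv2.connectedComponentsWithStats(m)
for i in range(1,n):
    if 40<s[i,4]<1500 and s[i,1]>150 and s[i,1]<280:
        q=P[l==i]; h=np.median(q[:,2]); t=q[q[:,2]>h-.006]; r=cv2.minAreaRect((t[:,:2]*1000).astype(np.float32)); print(s[i],h,np.round(r[0]),np.round(r[1]),round(r[2],1))
E
```

```text
desk z -0.0002486439591510292 mailer z [0.005 0.004 0.003 0.009 0.005 0.001 0.008 0.008 0.007 0.006 0.005 0.007] [0.057 0.051 0.052 0.049 0.054 0.054 0.05  0.055 0.05  0.051 0.053 0.057
 0.053 0.057 0.053 0.052 0.055] [0.042 0.041 0.043 0.042 0.045 0.041 0.039 0.042 0.045 0.043 0.037 0.039
 0.045 0.04  0.041 0.042 0.042 0.038]
[397 156   8   8  57] 0.06609478777102895 [ 719. -367.] [23. 21.] 89.9
[124 159  71  20 671] 0.07334045051488447 [711. 438.] [ 41. 236.] 5.7
[ 413  190   25   68 1391] 0.052727883969685196 [ 505. -432.] [ 69. 218.] 86.9
[136 233   8   7  45] 0.048789311776784805 [491. 509.] [17. 14.] 7.4
[156 243  23  31 590] 0.04199810214514088 [415. 415.] [91. 68.] 7.1
```

View pics/a1.png

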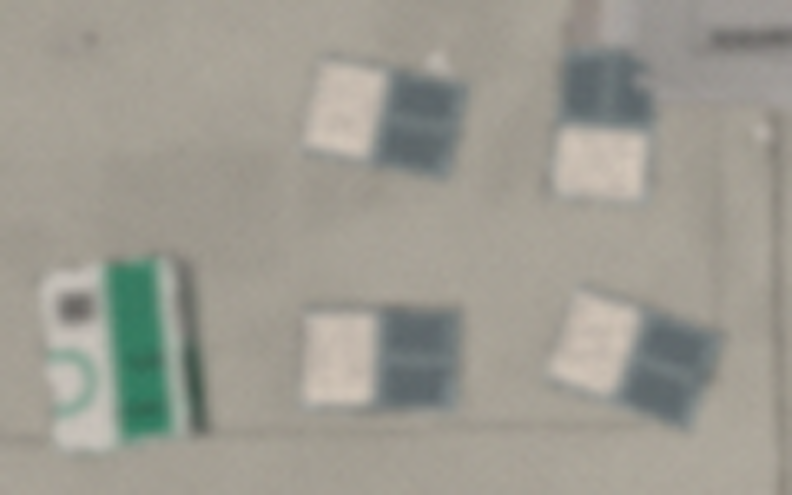

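View pics/b1.png

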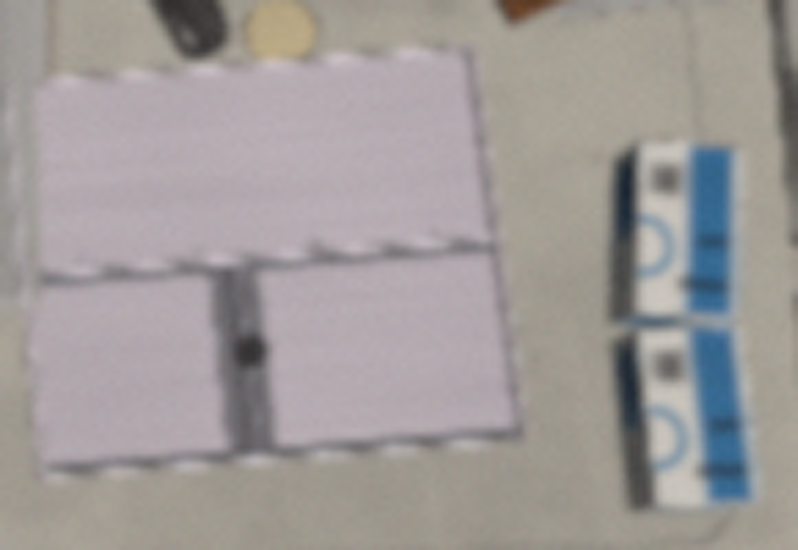

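The crops show four mailers: three have the foot towards -y (image right) and one, at about (241,228), has the foot towards +x. The divider is not parked: its knob is at about crop (250,350), mid-lane, so it must be pushed back first. The two swab cartons stand end to end at crop (680,230) and (690,415).

```bash
cat >> h.py <<'E'
np.set_printoptions(precision=1,suppress=True)
def up(c,r,k=6):
    r0,r1,c0,c1=r; a=cv2.resize(c['frame'][r0:r1,c0:c1],None,fx=k,fy=k,interpolation=cv2.INTER_CUBIC)
    return a,lambda p:(np.asarray(p,float)+.5)/k-.5+np.array([c0,r0])
def mailers(c,r=(205,280,185,285),h=.006):
    a,px=up(c,r); f=cv2.GaussianBlur(a,(0,0),2).astype(int); b,g,rd=f[...,0],f[...,1],f[...,2]
    bg=np.median(a.reshape(-1,3),0)
    dark=((b-rd>4)&(g<bg[1]-18)).astype(np.uint8); lab=((g>bg[1]+13)).astype(np.uint8)
    out=[]
    n,l,s,ce=cv2.connectedComponentsWithStats(lab); nd,ld,sd,cd=cv2.connectedComponentsWithStats(dark)
    D=[(cd[j],j) for j in range(1,nd) if sd[j,4]>2000]
    for i in range(1,n):
        if 2000<s[i,4]<9000 and D:
            d,j=min(D,key=lambda t:np.hypot(*(t[0]-ce[i])))
            if np.hypot(*(d-ce[i]))>110: continue
            m=cv2.morphologyEx(((l==i)|(ld==j)).astype(np.uint8),cv2.MORPH_CLOSE,np.ones((9,9)))
            q=np.argwhere(m)[:,::-1]; w=(ray(c,px(q),h)[:,:2]*1000).astype(np.float32)
            R_=cv2.minAreaRect(w); v=(ray(c,px([d]),h)-ray(c,px([ce[i]]),h))[0,:2]; psi=np.arctan2(v[1],v[0])
            ang=np.radians(R_[2]); ang+=np.round((psi-ang)/(np.pi/2))*np.pi/2
            L=ray(c,px([ce[i]]),h)[0,:2]*1000
            out.append((np.array(R_[0]),np.array(R_[1]),np.degrees(psi),np.degrees(ang),L+21*np.array([np.cos(ang),np.sin(ang)])))
    return out
def st():
    o=ctrl.get_obs(); Rt=R.from_quat(o['eef_rot'],scalar_first=True).as_matrix(); y=Rt[:,1]
    return o['eef_pos']*1000,np.degrees(np.arctan2(y[1],y[0])),Rt,o
def to(x,y,z,phi):
    p,f,Rt,o=st(); rz=np.radians(f-phi); dz=z-p[2]
    q=np.radians(phi); tx=np.array([-np.sin(q),np.cos(q)]); ty=np.array([np.cos(q),np.sin(q)]); d=np.array([x,y])-p[:2]
    print('now',p,'phi',f,'tilt',Rt[2,:2]*1000,'| turn rz %.3f then tx %.1f ty %.1f tz %.1f'%(rz,tx@d,ty@d,-dz),'q6 %.2f'%o['q'][5],'op %.1f'%(o['opening']*85.4),'F',o['wrist_force'],'t',o['time_s'])
E
python3 - <<'E'
from h import *
c=ctrl.camera('top')
for m in mailers(c): print(*m)
a,px=up(c,(165,265,295,400)); f=cv2.GaussianBlur(a,(0,0),2).astype(int)
m=((f[...,0]-f[...,1]>4)&(f[...,2]-f[...,1]>-2)).astype(np.uint8)
n,l,s,ce=cv2.connectedComponentsWithStats(cv2.morphologyEx(m,cv2.MORPH_CLOSE,np.ones((61,61))))
i=1+np.argmax(s[1:,4]); q=np.argwhere(l==i)[:,::-1]; w=(ray(c,px(q),.004)[:,:2]*1000).astype(np.float32)
r=cv2.minAreaRect(w); print('tray',r); print(cv2.boxPoints(r))
# hull quadrilateral
hu=cv2.convexHull(w); print(cv2.approxPolyDP(hu,12,True)[:,0])
# knob & divider
k=((f.max(2)<70)).astype(np.uint8); n,l,s,ce=cv2.connectedComponentsWithStats(k)
for j in range(1,n):
    if s[j,4]>200: print('dark',s[j],ray(c,px([ce[j]]),.05)[0]*1000)
g=(f.max(2)<125).astype(np.uint8); g=cv2.morphologyEx(g,cv2.MORPH_OPEN,np.ones((15,15)))
n,l,s,ce=cv2.connectedComponentsWithStats(g)
for j in range(1,n):
    if s[j,4]>800: print('grey',s[j],ray(c,px([ce[j]]),.02)[0]*1000)
# swabs: split by colour white/blue top at .052
P=cloud(c); z=P[...,2]; mm=(z>.035)&(z<.07); mm[:185]=0; mm[:,:405]=0; mm[265:]=0
t=P[mm]; t=t[(t[:,2]>.046)]*1000; x=t[:,0]; hist,e=np.histogram(x,bins=np.arange(380,640,4)); print(dict(zip(e.astype(int),hist)))
E
```

```text
[533.9 288.3] [76.  47.4] -102.77717369382829 -101.44860076904297 [534.6 288.4]
[527.5 173.5] [46.6 74.9] -3.8973284541026065 -6.88967895507812 [527.4 173.5]
[407.8 160.5] [76.  47.3] -110.26229738695916 -112.03590393066406 [406.7 160.7]
[409.9 289.2] [75.8 46.6] -91.835646838294 -91.87567901611327 [409.6 289.2]
tray ((558.27880859375, -188.5290985107422), (242.70724487304688, 290.89373779296875), 2.5093348026275635)
[[ 430.7  -48.5]
 [ 443.4 -339.1]
 [ 685.9 -328.5]
 [ 673.1  -37.9]]
[[ 681.6 -320.4]
 [ 669.8  -58.1]
 [ 436.9  -48.8]
 [ 450.  -330. ]]
dark [ 203    0   66   56 2068] [ 699.8 -149.4   50. ]
dark [289 370  25  27 531] [ 493.8 -169.9   50. ]
grey [ 196    0   84   65 4195] [ 703.5 -153.1   20. ]
grey [573   0  57  22 938] [ 708.4 -357.5   20. ]
grey [ 266  294   59  201 8636] [ 491.9 -171.    20. ]
{np.int64(380): np.int64(0), np.int64(384): np.int64(0), np.int64(388): np.int64(0), np.int64(392): np.int64(0), np.int64(396): np.int64(25), np.int64(400): np.int64(29), np.int64(404): np.int64(23), np.int64(408): np.int64(22), np.int64(412): np.int64(29), np.int64(416): np.
[... 870 characters left out ...]
int64(27), np.int64(540): np.int64(25), np.int64(544): np.int64(23), np.int64(548): np.int64(21), np.int64(552): np.int64(25), np.int64(556): np.int64(27), np.int64(560): np.int64(24), np.int64(564): np.int64(22), np.int64(568): np.int64(22), np.int64(572): np.int64(25), np.int64(576): np.int64(27), np.int64(580): np.int64(24), np.int64(584): np.int64(23), np.int64(588): np.int64(21), np.int64(592): np.int64(22), np.int64(596): np.int64(30), np.int64(600): np.int64(24), np.int64(604): np.int64(23), np.int64(608): np.int64(15), np.int64(612): np.int64(2), np.int64(616): np.int64(0), np.int64(620): np.int64(0), np.int64(624): np.int64(0), np.int64(628): np.int64(0), np.int64(632): np.int64(0)}
```

Tray centre is about (558,-188) mm with yaw +2.5°, and the divider knob is at about (494,-170). First I move above the knob so I can park the divider.

Emit:
jog_arm:
  series:
    - [[0, 0, 0, 0, 0, -0.115, 60], [0, 0, 0, 0, 0, -0.115, 60], [0, 0, 0, 0, 0, -0.115, 60], [0, 0, 0, 0, 0, -0.116, 60], [-12.8, -39.2, 3, 0, 0, 0, 60], [-12.8, -39.2, 3, 0, 0, 0, 60], [-12.8, -39.2, 3, 0, 0, 0, 60], [-12.8, -39.2, 3, 0, 0, 0, 60], [-12.8, -39.2, 3, 0, 0, 0, 60], [-12.8, -39.2, 3, 0, 0, 0, 60]]

```text
time_s: 1.2
eef_pos: [0.3203, 0.2924, 0.2131]
eef_rot: [0.0, -0.022, 1.0, 0.0]
wrist_force: [0.6, 0.1, -0.1]
opening: 0.707
grasp_force: 0.0
```

Emit:
jog_arm:
  series:
    - [[-12.8, -39.2, 5, 0, 0, 0, 60], [-12.8, -39.2, 5, 0, 0, 0, 60], [-12.8, -39.2, 5, 0, 0, 0, 60], [-12.8, -39.2, 5, 0, 0, 0, 60], [-12.8, -39.2, 5, 0, 0, 0, 60], [-12.8, -39.2, 5, 0, 0, 0, 60], [-12.8, -39.2, 5, 0, 0, 0, 60], [-12.8, -39.2, 5, 0, 0, 0, 60], [-12.8, -39.2, 5, 0, 0, 0, 60], [-12.8, -39.2, 5, 0, 0, 0, 60]]

```text
time_s: 2.2
eef_pos: [0.4652, -0.094, 0.1631]
eef_rot: [0.0, -0.021, 1.0, 0.0]
wrist_force: [0.6, -0.1, -0.6]
opening: 0.708
grasp_force: 0.0
```

```bash
python3 -c "
from h import *
to(494.5,-170,26,92.5)"
```

```text
now [465.2 -94.  163.1] phi 92.44897092890369 tilt [-0.2  0. ] | turn rz -0.001 then tx -25.9 ty -77.2 tz 137.1 q6 -2.06 op 60.4 F [ 0.6 -0.1 -0.6] t 2.2
```

Emit:
jog_arm:
  series:
    - [[-13, -38.5, 15, 0, 0, 0, 60], [-13, -38.7, 15, 0, 0, 0, 60], [0, 0, 30, 0, 0, 0, 60], [0, 0, 30, 0, 0, 0, 60], [0, 0, 30, 0, 0, 0, 60], [0, 0, 17, 0, 0, 0, 60], [0, 0, 0, 0, 0, 0, 60], [0, 0, 0, 0, 0, 0, 10], [0, 0, 0, 0, 0, 0, 10], [0, 0, 0, 0, 0, 0, 10]]

```text
time_s: 3.2
eef_pos: [0.4955, -0.169, 0.028]
eef_rot: [0.001, -0.022, 1.0, -0.001]
wrist_force: [-3.5, 0.5, 9.8]
opening: 0.214
grasp_force: 58.5
```

Emit:
jog_arm:
  series:
    - [[0, 0, 0, 0, 0, 0, 10], [0, 0, 0, 0, 0, 0, 10], [0, 20, 0, 0, 0, 0, 10], [0, 20, 0, 0, 0, 0, 10], [0, 20, 0, 0, 0, 0, 10], [0, 20, 0, 0, 0, 0, 10], [0, 20, 0, 0, 0, 0, 10], [0, 10, 0, 0, 0, 0, 10], [0, 0, 0, 0, 0, 0, 10], [0, 0, 0, 0, 0, 0, 10]]

```text
time_s: 4.2
eef_pos: [0.4901, -0.058, 0.028]
eef_rot: [0.001, -0.022, 1.0, -0.0]
wrist_force: [-5.8, 0.9, 11.0]
opening: 0.21
grasp_force: 60.8
```

Emit:
jog_arm:
  series:
    - [[0, 5, 0, 0, 0, 0, 10], [0, 0, 0, 0, 0, 0, 10], [0, 0, 0, 0, 0, 0, 55], [0, 0, 0, 0, 0, 0, 55], [0, 0, 0, 0, 0, 0, 55], [0, 0, 0, 0, 0, 0, 55], [0, 0, -30, 0, 0, 0, 55], [0, 0, -30, 0, 0, 0, 55], [0, 0, -35, 0, 0, 0, 75], [0, 0, 0, 0, 0, 0, 75]]

```text
time_s: 5.2
eef_pos: [0.4927, -0.0545, 0.126]
eef_rot: [0.004, -0.022, 1.0, -0.002]
wrist_force: [1.6, -0.8, 0.0]
opening: 0.88
grasp_force: 0.0
```

```bash
python3 - <<'E'
from h import *
c=ctrl.camera('top')
for m in mailers(c): print(m[0],m[3],m[4])
P=cloud(c)*1000; z=P[...,2]; mm=(z>46)&(z<60); mm[:185]=0; mm[:,:405]=0; mm[265:]=0
t=P[mm]
for n,s in(('near',t[t[:,0]<499]),('far',t[t[:,0]>507])):
    r=cv2.minAreaRect(s[:,:2].astype(np.float32)); print(n,r)
to(410,289,120,180-91.9+90)
E
```

```text
[534.3 288.4] -102.26390838623047 [534.5 288.6]
[527.5 173.6] -7.486640930175774 [527.3 173.3]
[408.  160.8] -111.85099029541016 [406.8 160.8]
[409.4 289.5] -91.78369903564453 [409.7 289.3]
near ((447.3541259765625, -429.0326843261719), (64.7914810180664, 101.09175872802734), 88.76353454589844)
far ((558.9525146484375, -434.5456848144531), (64.43731689453125, 105.86791229248047), 84.05908966064453)
now [491.3 -54.  123.7] phi 92.478422334273 tilt [-5.1 -2.1] | turn rz -1.494 then tx -340.1 ty 92.6 tz 3.7 q6 -1.96 op 75.0 F [ 0.3  0.4 -1.3] t 5.25
```

Emit:
jog_arm:
  series:
    - [[0, 0, 0, 0, 0, -0.149, 75], [0, 0, 0, 0, 0, -0.149, 75], [0, 0, 0, 0, 0, -0.149, 75], [0, 0, 0, 0, 0, -0.149, 75], [0, 0, 0, 0, 0, -0.149, 75], [0, 0, 0, 0, 0, -0.149, 75], [0, 0, 0, 0, 0, -0.149, 75], [0, 0, 0, 0, 0, -0.149, 75], [0, 0, 0, 0, 0, -0.149, 75], [0, 0, 0, 0, 0, -0.149, 75]]

```text
time_s: 6.25
eef_pos: [0.5017, 0.0086, 0.1143]
eef_rot: [-0.04, -0.661, 0.749, -0.032]
wrist_force: [-0.8, 0.5, 0.3]
opening: 0.88
grasp_force: 0.0
```

Emit:
jog_arm:
  series:
    - [[-37.8, 10.3, 5, 0, 0, 0, 75], [-37.8, 10.3, 5, 0, 0, 0, 75], [-37.8, 10.3, 8, 0, 0, 0, 75], [-37.8, 10.3, 8, 0, 0, 0, 75], [-37.8, 10.3, 8, 0, 0, 0, 75], [-37.8, 10.3, 8, 0, 0, 0, 75], [-37.8, 10.3, 8, 0, 0, 0, 75], [-37.8, 10.3, 8, 0, 0, 0, 75], [-37.8, 10.3, 8, 0, 0, 0, 75], [0, 0, 0, 0, 0, 0, 75]]

```text
time_s: 7.25
eef_pos: [0.4484, 0.3526, 0.0128]
eef_rot: [-0.041, -0.661, 0.748, -0.031]
wrist_force: [0.9, 0.5, -1.3]
opening: 0.873
grasp_force: 0.0
```

```bash
python3 -c "
from h import *
to(409.6,289.4,-1,178.2)"
```

```text
now [448.4 352.6  12.8] phi 172.9284225156873 tilt [101.3   8.1] | turn rz -0.092 then tx 64.4 ty 36.8 tz 13.8 q6 -2.47 op 74.5 F [ 0.9  0.5 -1.3] t 7.25
```

```bash
python3 -c "
from h import *
p,f,Rt,o=st(); np.set_printoptions(precision=3); print(o['q'],o['dq'],Rt)
c=ctrl.camera('scene'); cv2.imwrite('pics/s2.png',c['frame'])"
```

```text
[ 0.502  0.507  1.678 -0.091  1.024 -2.466] [-0.062 -0.042  0.037 -0.039  0.018 -0.052] [[-0.122 -0.992 -0.02 ]
 [-0.987  0.123 -0.1  ]
 [ 0.101  0.008 -0.995]]
```

View pics/s2.png

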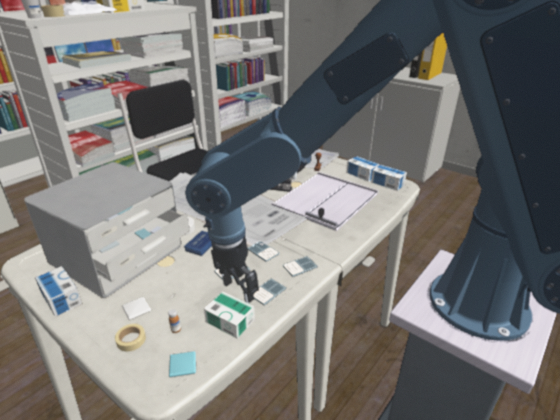

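The earlier turn in place took joint 6 towards its -3.12 limit, so the tool tilted and drifted. The picture shows the gripper at about (240,275) between the lancet carton and the mailers, touching nothing. I'll have the helper give the full orientation correction.

```bash
cat >> h.py <<'E'
def to(x,y,z,phi,tilt=0.):
    """tilt: final turn about tool y. Prints rotvec (tool axes now), then shift in untilted target axes"""
    p,f,Rt,o=st(); q=np.radians(phi)
    T=np.array([[-np.sin(q),np.cos(q),0],[np.cos(q),np.sin(q),0],[0,0,-1.]]).T
    rv=R.from_matrix(Rt.T@T).as_rotvec(); d=T.T@(np.array([x,y,z])-p)
    print('now',p,'phi %.1f'%f,'q1 %.2f q6 %.2f, q6 goal %.2f'%(o['q'][0],o['q'][5],np.arctan2(y,x)-q),'op %.1f'%(o['opening']*85.4),'F',o['wrist_force'],'t %.1f'%o['time_s'])
    print('turn',np.round(rv,3),'then shift',d)
E
python3 -c "
from h import *
to(409.6,289.4,60,178.2)"
```

```text
now [449.2 350.8  13.4] phi 172.9 q1 0.50 q6 -2.47, q6 goal -2.50 op 75.0 F [ 0.4 -0.3 -0. ] t 7.3
turn [ 0.  -0.1 -0.1] then shift [ 62.6  37.6 -46.6]
```

```bash
sed -i "s/print('turn',np.round(rv,3),/print('turn %.3f %.3f %.3f'%tuple(rv),/" h.py; python3 -c "
from h import *
to(409.6,289.4,60,178.2)"
```

```text
now [449.2 350.8  13.4] phi 172.9 q1 0.50 q6 -2.47, q6 goal -2.50 op 75.0 F [ 0.4 -0.3 -0. ] t 7.3
turn 0.012 -0.102 -0.092 then shift [ 62.6  37.6 -46.6]
```

Emit:
jog_arm:
  series:
    - [[0, 0, -23, 0, 0, 0, 75], [0, 0, -23, 0, 0, 0, 75], [0, 0, 0, 0.006, -0.051, -0.046, 75], [0, 0, 0, 0.006, -0.051, -0.046, 75], [15, 9, 0, 0, 0, 0, 75], [15, 9, 0, 0, 0, 0, 75], [15, 9, 0, 0, 0, 0, 75], [15, 9, 0, 0, 0, 0, 75], [0, 0, 0, 0, 0, 0, 75], [0, 0, 0, 0, 0, 0, 75]]

```text
time_s: 8.3
eef_pos: [0.4146, 0.295, 0.0615]
eef_rot: [0.002, -0.694, 0.72, -0.001]
wrist_force: [0.4, 0.3, 0.5]
opening: 0.876
grasp_force: 0.0
```

```bash
python3 -c "
from h import *
to(409.6,289.4,-1,178.2)"
```

```text
now [414.6 295.   61.5] phi 177.9 q1 0.38 q6 -2.72, q6 goal -2.50 op 74.8 F [0.4 0.3 0.5] t 8.3
turn -0.003 0.002 -0.005 then shift [ 5.7  4.8 62.5]
```

Emit:
jog_arm:
  series:
    - [[5.7, 4.8, 20, 0, 0, -0.005, 70], [0, 0, 20, 0, 0, 0, 70], [0, 0, 15, 0, 0, 0, 70], [0, 0, 7.5, 0, 0, 0, 70], [0, 0, 0, 0, 0, 0, 70], [0, 0, 0, 0, 0, 0, 40], [0, 0, 0, 0, 0, 0, 40], [0, 0, 0, 0, 0, 0, 40], [0, 0, 0, 0, 0, 0, 40], [0, 0, 0, 0, 0, 0, 40]]

```text
time_s: 9.3
eef_pos: [0.4104, 0.2907, 0.0004]
eef_rot: [0.003, -0.696, 0.718, -0.001]
wrist_force: [-1.0, -0.6, 7.0]
opening: 0.576
grasp_force: 61.4
```

Emit:
jog_arm:
  series:
    - [[0, 0, -20, 0, 0, 0, 40], [0, 0, -20, 0, 0, 0, 40], [0, 0, -10, 0, 0, 0.146, 40], [0, 0, -10, 0, 0, 0.146, 40], [0, 0, -10, 0, 0, 0.146, 40], [0, 0, -10, 0, 0, 0.146, 40], [0, 0, -10, 0, 0, 0.146, 40], [0, 0, -10, 0, 0, 0.146, 40], [0, 0, -10, 0, 0, 0.146, 40], [0, 0, 0, 0, 0, 0.146, 40]]

```text
time_s: 10.3
eef_pos: [0.4105, 0.2907, 0.1112]
eef_rot: [0.004, -0.182, 0.983, 0.001]
wrist_force: [0.2, 0.3, -0.6]
opening: 0.574
grasp_force: 61.9
```

Emit:
jog_arm:
  series:
    - [[0, 0, 0, 0, 0, 0.146, 40], [0, 0, 0, 0, 0, 0.146, 40], [0, 0, 0, 0, 0, 0.146, 40], [0, 0, 0, 0, 0, 0.146, 40], [0, 0, 0, 0, 0, 0.146, 40], [0, 0, 0, 0, 0, 0.146, 40], [0, 0, 0, 0, 0, 0.146, 40], [0, 0, 0, 0, 0, 0.146, 40], [0, 0, 0, 0, 0, 0.146, 40], [0, 0, 0, 0, 0, 0.146, 40]]

```text
time_s: 11.3
eef_pos: [0.4094, 0.2902, 0.1097]
eef_rot: [0.001, 0.52, 0.854, 0.002]
wrist_force: [0.3, 0.2, 0.1]
opening: 0.572
grasp_force: 61.9
```

Emit:
jog_arm:
  series:
    - [[0, 0, 0, 0, 0, 0.146, 40], [0, 0, 0, 0, 0, 0.146, 40], [0, 0, 0, 0, 0, 0.146, 40], [-35, 4, 0, 0, 0, 0, 40], [-35, 4, 0, 0, 0, 0, 40], [-35, 4, 0, 0, 0, 0, 40], [-35, 4, 0, 0, 0, 0, 40], [-35, 4, 0, 0, 0, 0, 40], [-35, 4, 0, 0, 0, 0, 40], [-35, 4, 0, 0, 0, 0, 40]]

```text
time_s: 12.3
eef_pos: [0.4488, 0.0451, 0.1095]
eef_rot: [0.001, 0.691, 0.723, 0.002]
wrist_force: [0.1, 0.3, -0.2]
opening: 0.567
grasp_force: 61.9
```

```bash
python3 -c "
from h import *
to(500.8,-293.1,60,2.5)"
```

```text
now [448.8  45.1 109.5] phi 2.6 q1 -0.17 q6 -0.21, q6 goal -0.57 op 48.4 F [ 0.1  0.3 -0.2] t 12.3
turn 0.005 -0.001 0.002 then shift [-340.2   37.2   49.5]
```

Emit:
jog_arm:
  series:
    - [[-37.8, 4.1, 0, 0, 0, 0, 40], [-37.8, 4.1, 0, 0, 0, 0, 40], [-37.8, 4.1, 0, 0, 0, 0, 40], [-37.8, 4.1, 0, 0, 0, 0, 40], [-37.8, 4.1, 0, 0, 0, 0, 40], [-37.8, 4.1, 0, 0, 0, 0, 40], [-37.8, 4.1, 0, 0, 0, 0, 40], [-37.8, 4.1, 15, 0, 0, 0, 40], [-37.8, 4.1, 15, 0, 0, 0, 40], [0, 0, 20, 0, 0, 0, 40]]

```text
time_s: 13.3
eef_pos: [0.5026, -0.2976, 0.0598]
eef_rot: [0.004, 0.692, 0.722, 0.002]
wrist_force: [0.2, -0.3, 0.2]
opening: 0.574
grasp_force: 61.9
```

```bash
python3 - <<'E'
from h import *
to(500.8,-293.1,4.5,2.5)
c=ctrl.camera('top'); a,px=up(c,(165,265,295,400),5.5); cv2.imwrite('pics/t3.png',a)
E
```

```text
now [ 502.6 -297.6   59.8] phi 2.4 q1 -0.74 q6 -0.78, q6 goal -0.57 op 49.0 F [ 0.2 -0.3  0.2] t 13.3
turn 0.008 0.004 -0.002 then shift [ 4.6 -1.6 55.3]
```

View pics/t3.png

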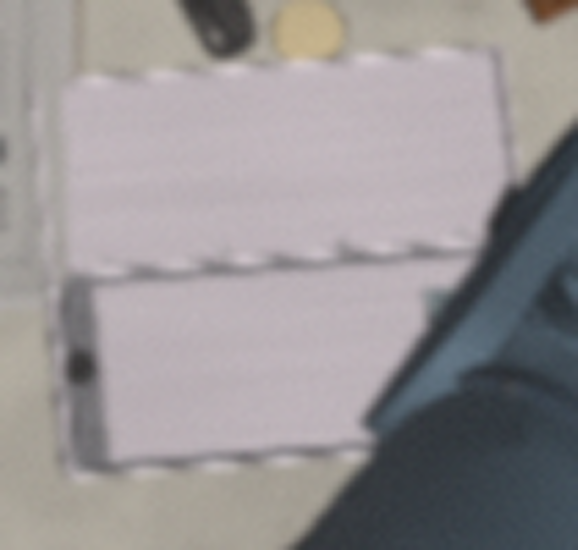

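The picture shows the divider parked at the +y end, with its knob at crop (80,367). The arm hides the placing spot. Lowering and releasing.

Emit:
jog_arm:
  series:
    - [[4.6, -1.6, 15, 0.008, 0.004, 0, 40], [0, 0, 20, 0, 0, 0, 40], [0, 0, 14, 0, 0, 0, 40], [0, 0, 6, 0, 0, 0, 40], [0, 0, 0, 0, 0, 0, 40], [0, 0, 0, 0, 0, 0, 68], [0, 0, 0, 0, 0, 0, 68], [0, 0, -5, 0, 0, 0, 68], [0, 0, -35, 0, 0, 0, 68], [0, 0, -40, 0, 0, 0, 75]]

```text
time_s: 14.35
eef_pos: [0.4981, -0.2861, 0.0828]
eef_rot: [-0.006, 0.691, 0.723, 0.0]
wrist_force: [0.9, -1.0, 1.1]
opening: 0.874
grasp_force: 0.0
```

Emit:
jog_arm:
  series:
    - [[37.8, -4.1, -20, 0, 0, 0, 75], [37.8, -4.1, 0, 0, 0, 0, 75], [37.8, -4.1, 0, 0, 0, 0, 75], [37.8, -4.1, 0, 0, 0, 0, 75], [37.8, -4.1, 0, 0, 0, 0, 75], [37.8, -4.1, 0, 0, 0, 0, 75], [37.8, -4.1, 0, 0, 0, 0, 75], [37.8, -4.1, 0, 0, 0, 0, 75], [37.8, -4.1, 0, 0, 0, 0, 75], [0, 0, 0, 0, 0, 0, 75]]

```text
time_s: 15.35
eef_pos: [0.4457, 0.0544, 0.1056]
eef_rot: [-0.004, 0.689, 0.725, 0.001]
wrist_force: [0.8, -1.0, -0.5]
opening: 0.878
grasp_force: 0.0
```

```bash
cat >> h.py <<'E'
C=np.array([558.3,-188.5]); A=np.radians(2.5)
def trayxy(w): d=np.asarray(w)[:2]-C; return np.array([d[0]*np.cos(A)+d[1]*np.sin(A),-d[0]*np.sin(A)+d[1]*np.cos(A)])
def world(x,y): return C+np.array([x*np.cos(A)-y*np.sin(A),x*np.sin(A)+y*np.cos(A)])
def look():
    c=ctrl.camera('top')
    for m in mailers(c): print('desk',m[0],'%.1f'%m[3],m[4])
    return c
def row(c,h=.009):
    a,px=up(c,(200,265,298,400)); f=cv2.GaussianBlur(a,(0,0),2).astype(int)
    dark=((f[...,0]-f[...,2]>8)&(f[...,1]<140)).astype(np.uint8); n,l,s,ce=cv2.connectedComponentsWithStats(cv2.morphologyEx(dark,cv2.MORPH_CLOSE,np.ones((9,9))))
    for j in range(1,n):
        if s[j,4]>600:
            q=np.argwhere(l==j)[:,::-1]; w=np.array([trayxy(t) for t in ray(c,px(q),h)*1000],np.float32); r=cv2.minAreaRect(w); print('tray dark: y %.1f..%.1f x %.1f..%.1f'%(w[:,1].min(),w[:,1].max(),w[:,0].min(),w[:,0].max()),'rect',np.array(r[0]),np.array(r[1]),'%.1f'%r[2])
    return a
E
python3 - <<'E'
from h import *
c=look(); a=row(c,.008); cv2.imwrite('pics/t4.png',a)
to(408,160.7,60,-112+270)
E
```

```text
desk [534.7 288.7] -103.3 [534.1 288.9]
tray dark: y 153.3..180.4 x -135.7..-4.2 rect [-70.7 165.7] [ 18.6 131.9] 85.3
tray dark: y -94.9..-57.2 x -87.3..-40.3 rect [-63.8 -76. ] [37.6 46.8] 89.4
now [446.6  52.6 105.8] phi 2.8 q1 -0.15 q6 -0.20, q6 goal -2.38 op 75.1 F [0.8 0.3 0.2] t 15.4
turn 0.007 -0.007 -2.708 then shift [-85.8  76.2  45.8]
```

View pics/t4.png

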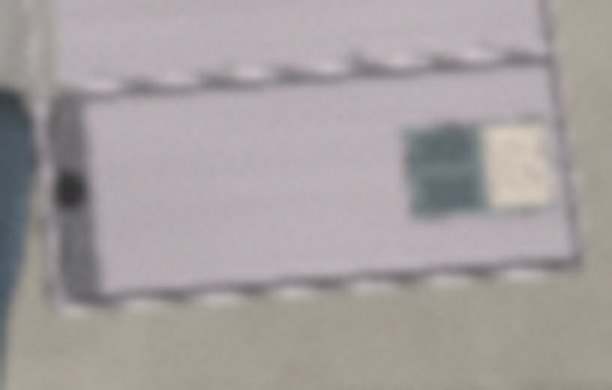

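```bash
python3 - <<'E'
from h import *
c=ctrl.camera('top'); a,px=up(c,(200,265,298,400))
f=cv2.GaussianBlur(a,(0,0),2).astype(int)
lab=((f[...,2]-f[...,0]>5)&(f[...,1]>175)).astype(np.uint8); lab[:,:430]=0; lab[:100]=0; lab[225:]=0; lab[:,556:]=0
n,l,s,ce=cv2.connectedComponentsWithStats(lab); j=1+np.argmax(s[1:,4]); print(s[j],ce[j],'label',trayxy(ray(c,px([ce[j]]),.009)[0]*1000))
# wall profile along row through label centre, and knob
r=int(ce[j][1]); print([(u,int(f[r,u].sum()),round(trayxy(ray(c,px([[u,r]]),.013)[0]*1000)[1],1)) for u in range(536,590,3)])
k=(f.max(2)<80).astype(np.uint8); k[:,:45]=0; k[:150]=0; k[230:]=0; n,l,s,ce=cv2.connectedComponentsWithStats(k); j=1+np.argmax(s[1:,4]); print('knob',trayxy(ray(c,px([ce[j]]),.05)[0]*1000),s[j])
to(408,160.7,60,-112+270)
E
```

```text
[ 486  123   69   84 4706] [518.4 165.1] label [ -64.  -117.2]
[(536, 575, np.float64(-126.0)), (539, 575, np.float64(-127.6)), (542, 567, np.float64(-129.3)), (545, 551, np.float64(-130.9)), (548, 531, np.float64(-132.6)), (551, 512, np.float64(-134.3)), (554, 495, np.float64(-135.9)), (557, 473, np.float64(-137.6)), (560, 452, np.float64(-139.3)), (563, 436, np.float64(-140.9)), (566, 433, np.float64(-142.6)), (569, 441, np.float64(-144.3)), (572, 455, np.float64(-145.9)), (575, 467, np.float64(-147.6)), (578, 472, np.float64(-149.3)), (581, 475, np.float64(-150.9)), (584, 474, np.float64(-152.6)), (587, 472, np.float64(-154.3))]
knob [-64.5 137.9] [ 58 173  25  35 702]
now [447.1  51.4 105.8] phi 2.8 q1 -0.15 q6 -0.20, q6 goal -2.38 op 75.2 F [-0.4 -0.4  0.7] t 15.4
turn 0.006 -0.006 -2.709 then shift [-86.7  77.2  45.8]
```

The first mailer is flat, facing the right way, with its label at crop (518,165). Its centre is at about y=-96, which is close to the -93 limit. I'll nudge it about 6 mm towards the wall with closed fingers.

```bash
python3 - <<'E'
from h import *
w=world(-63,-37); print(w); to(*w,5.5,2.5)
E
```

```text
[ 497.  -228.2]
now [447.1  51.4 105.8] phi 2.8 q1 -0.15 q6 -0.20, q6 goal -0.47 op 75.2 F [-0.4 -0.4  0.7] t 15.4
turn -0.004 -0.005 0.005 then shift [-281.5   37.6  100.3]
```

Emit:
jog_arm:
  series:
    - [[-35, 4.7, 0, -0.004, -0.005, 0.005, 0], [-35, 4.7, 0, 0, 0, 0, 0], [-35, 4.7, 0, 0, 0, 0, 0], [-35, 4.7, 0, 0, 0, 0, 0], [-35, 4.7, 0, 0, 0, 0, 0], [-35, 4.7, 0, 0, 0, 0, 0], [-35, 4.7, 0, 0, 0, 0, 0], [-35, 4.7, 0, 0, 0, 0, 0], [0, 0, 0, 0, 0, 0, 0], [0, 0, 0, 0, 0, 0, 0]]

```text
time_s: 16.45
eef_pos: [0.4955, -0.2292, 0.1048]
eef_rot: [-0.001, 0.694, 0.72, 0.0]
wrist_force: [-0.2, 0.8, 0.1]
opening: -0.003
grasp_force: 0.0
```

```bash
python3 - <<'E'
from h import *
w=world(-63,-37); print(w); to(*w,5.5,2.5)
E
```

```text
[ 497.  -228.2]
now [ 495.5 -229.2  104.8] phi 2.1 q1 -0.65 q6 -0.69, q6 goal -0.47 op -0.2 F [-0.2  0.8  0.1] t 16.4
turn -0.001 -0.001 -0.006 then shift [ 0.9  1.6 99.3]
```

Emit:
jog_arm:
  series:
    - [[0, 1.5, 40, 0, 0, -0.006, 0], [0, 0, 30, 0, 0, 0, 0], [0, 0, 20, 0, 0, 0, 0], [0, 0, 9, 0, 0, 0, 0], [0, 0, 0, 0, 0, 0, 0], [-5, 0, 0, 0, 0, 0, 0], [-5, 0, 0, 0, 0, 0, 0], [-3, 0, 0, 0, 0, 0, 0], [0, 0, 0, 0, 0, 0, 0], [0, 0, 0, 0, 0, 0, 0]]

```text
time_s: 17.45
eef_pos: [0.4984, -0.2406, 0.0064]
eef_rot: [-0.0, 0.691, 0.723, 0.0]
wrist_force: [-0.4, 0.3, -1.0]
opening: 0.001
grasp_force: 0.0
```

```bash
python3 - <<'E'
from h import *
p=st()[0]; print(trayxy(p),p); to(*world(-63,-51),5.5,2.5)
E
```

```text
[-62.1 -49.4] [ 498.4 -240.6    6.4]
now [ 498.4 -240.6    6.4] phi 2.7 q1 -0.66 q6 -0.71, q6 goal -0.50 op 0.1 F [-0.4  0.3 -1. ] t 17.4
turn 0.000 -0.000 0.003 then shift [-1.6 -0.9  0.9]
```

Emit:
jog_arm:
  series:
    - [[-3, 0, 0, 0, 0, 0, 0], [0, 0, 0, 0, 0, 0, 0], [4, 0, -20, 0, 0, 0, 0], [0, 0, -40, 0, 0, 0, 60], [20, 0, -45, 0, 0, 0, 75], [35, -8, 0, 0, 0, 0, 75], [38, -8, 0, 0, 0, 0, 75], [38, -8, 0, 0, 0, 0, 75], [38, -8, 0, 0, 0, 0, 75], [38, -8, 0, 0, 0, 0, 75]]

```text
time_s: 18.45
eef_pos: [0.4479, -0.0331, 0.1111]
eef_rot: [-0.0, 0.691, 0.723, 0.0]
wrist_force: [0.0, 1.1, 0.1]
opening: 0.881
grasp_force: 0.0
```

Emit:
jog_arm:
  series:
    - [[38, -20, 0, 0, 0, -0.145, 75], [0, 0, 0, 0, 0, -0.145, 75], [0, 0, 0, 0, 0, -0.145, 75], [0, 0, 0, 0, 0, -0.145, 75], [0, 0, 0, 0, 0, -0.145, 75], [0, 0, 0, 0, 0, -0.145, 75], [0, 0, 0, 0, 0, -0.145, 75], [0, 0, 0, 0, 0, -0.145, 75], [0, 0, 0, 0, 0, -0.145, 75], [0, 0, 0, 0, 0, 0, 75]]

```text
time_s: 19.45
eef_pos: [0.4267, 0.0026, 0.111]
eef_rot: [-0.0, 0.109, 0.994, 0.0]
wrist_force: [-0.1, 0.1, 0.3]
opening: 0.875
grasp_force: 0.0
```

```bash
python3 - <<'E'
from h import *
c=look(); a=row(c)
f=cv2.GaussianBlur(a,(0,0),2).astype(int); lab=((f[...,2]-f[...,0]>5)&(f[...,1]>175)).astype(np.uint8); lab[:,:430]=0; lab[:100]=0; lab[225:]=0
_,px=up(c,(200,265,298,400)); n,l,s,ce=cv2.connectedComponentsWithStats(lab); j=1+np.argmax(s[1:,4]); print('label',s[j],trayxy(ray(c,px([ce[j]]),.009)[0]*1000))
to(407.5,160.7,60,-112+270)
E
```

```text
desk [534.2 288.3] -102.4 [534.3 288.6]
desk [527.2 173.6] -6.7 [527.2 173.6]
desk [407.7 160.7] -111.4 [407.  160.7]
tray dark: y -102.8..-65.8 x -87.7..-41.1 rect [-64.5 -84.4] [36.8 46.4] 89.3
tray dark: y 77.6..181.4 x -172.1..-28.8 rect [-102.8  136.8] [101.6 131.4] 76.5
label [ 500  124   63   81 4280] [ -63.8 -124.1]
now [426.7   2.7 111.1] phi 77.3 q1 -0.27 q6 -1.62, q6 goal -2.38 op 75.1 F [0.2 0.3 0.3] t 19.5
turn 0.001 -0.000 -1.409 then shift [-139.3   77.    51.1]
```

Emit:
jog_arm:
  series:
    - [[13.4, 37.5, 0, 0, 0, 0, 75], [13.4, 37.5, 5, 0, 0, 0, 75], [13.4, 37.5, 5, 0, 0, 0, 75], [13.3, 37.5, 5, 0, 0, 0, 75], [0, 0, 5, 0, 0, -0.141, 75], [0, 0, 5, 0, 0, -0.141, 75], [0, 0, 5, 0, 0, -0.141, 75], [0, 0, 5, 0, 0, -0.141, 75], [0, 0, 5, 0, 0, -0.141, 75], [0, 0, 5, 0, 0, -0.141, 75]]

```text
time_s: 20.5
eef_pos: [0.4071, 0.1608, 0.066]
eef_rot: [-0.0, -0.309, 0.951, 0.0]
wrist_force: [0.6, -0.1, 0.3]
opening: 0.881
grasp_force: 0.0
```

Emit:
jog_arm:
  series:
    - [[0, 0, 5, 0, 0, -0.141, 75], [0, 0, 0, 0, 0, -0.141, 75], [0, 0, 0, 0, 0, -0.141, 75], [0, 0, 0, 0, 0, -0.141, 75], [0, 0, 0, 0, 0, 0, 75], [0, 0, 0, 0, 0, 0, 75], [0, 0, 0, 0, 0, 0, 75], [0, 0, 0, 0, 0, 0, 75], [0, 0, 0, 0, 0, 0, 75], [0, 0, 0, 0, 0, 0, 75]]

```text
time_s: 21.5
eef_pos: [0.4071, 0.1608, 0.0613]
eef_rot: [-0.0, -0.561, 0.828, 0.0]
wrist_force: [0.3, -0.1, 0.2]
opening: 0.88
grasp_force: 0.0
```

```bash
python3 - <<'E'
from h import *
to(407.5,160.7,-1,158.2)
E
```

```text
now [407.1 160.8  61.3] phi 158.2 q1 0.10 q6 -2.66, q6 goal -2.39 op 75.1 F [ 0.3 -0.1  0.2] t 21.5
turn 0.001 0.000 -0.000 then shift [-0.1 -0.4 62.3]
```

Emit:
jog_arm:
  series:
    - [[0, 0, 25, 0, 0, 0, 70], [0, 0, 22, 0, 0, 0, 70], [0, 0, 10, 0, 0, 0, 70], [0, 0, 5, 0, 0, 0, 70], [0, 0, 0, 0, 0, 0, 70], [0, 0, 0, 0, 0, 0, 40], [0, 0, 0, 0, 0, 0, 40], [0, 0, 0, 0, 0, 0, 40], [0, 0, 0, 0, 0, 0, 40], [0, 0, -5, 0, 0, 0, 40]]

```text
time_s: 22.5
eef_pos: [0.4074, 0.1609, 0.005]
eef_rot: [0.0, -0.561, 0.828, 0.0]
wrist_force: [-1.0, 0.6, 0.6]
opening: 0.568
grasp_force: 61.8
```

Emit:
jog_arm:
  series:
    - [[0, 0, -25, 0, 0, 0, 40], [0, 0, -25, 0, 0, 0.143, 40], [0, 0, -25, 0, 0, 0.143, 40], [0, 0, -25, 0, 0, 0.143, 40], [0, 0, -5, 0, 0, 0.143, 40], [0, 0, 0, 0, 0, 0.143, 40], [0, 0, 0, 0, 0, 0.143, 40], [0, 0, 0, 0, 0, 0.143, 40], [0, 0, 0, 0, 0, 0.143, 40], [0, 0, 0, 0, 0, 0.143, 40]]

```text
time_s: 23.5
eef_pos: [0.4075, 0.1608, 0.1101]
eef_rot: [0.0, 0.051, 0.999, 0.0]
wrist_force: [0.2, 0.1, 0.2]
opening: 0.565
grasp_force: 62.0
```

Emit:
jog_arm:
  series:
    - [[0, 0, 0, 0, 0, 0.143, 40], [0, 0, 0, 0, 0, 0.143, 40], [0, 0, 0, 0, 0, 0.143, 40], [0, 0, 0, 0, 0, 0.143, 40], [0, 0, 0, 0, 0, 0.143, 40], [0, 0, 0, 0, 0, 0.143, 40], [0, 0, 0, 0, 0, 0.143, 40], [0, 0, 0, 0, 0, 0.143, 40], [0, 0, 0, 0, 0, 0.143, 40], [0, 0, 0, 0, 0, 0.143, 40]]

```text
time_s: 24.5
eef_pos: [0.4075, 0.1608, 0.11]
eef_rot: [-0.0, 0.693, 0.721, 0.001]
wrist_force: [0.1, -0.2, 0.2]
opening: 0.573
grasp_force: 62.0
```

Emit:
jog_arm:
  series:
    - [[-30, 5.5, 0, 0, 0, 0, 40], [-35, 6.2, 0, 0, 0, 0, 40], [-35, 6.2, 0, 0, 0, 0, 40], [-35, 6.2, 0, 0, 0, 0, 40], [-35, 6.2, 0, 0, 0, 0, 40], [-35, 6.2, 0, 0, 0, 0, 40], [-35, 6.2, 0, 0, 0, 0, 40], [-35, 6.2, 0, 0, 0, 0, 40], [-35, 6.2, 0, 0, 0, 0, 40], [-35, 6.2, 0, 0, 0, 0, 40]]

```text
time_s: 25.5
eef_pos: [0.4842, -0.1829, 0.1098]
eef_rot: [0.0, 0.691, 0.723, 0.0]
wrist_force: [0.9, 0.2, -0.2]
opening: 0.572
grasp_force: 62.0
```

Emit:
jog_arm:
  series:
    - [[-35, 6.2, 0, 0, 0, 0, 40], [-27, 5, 0, 0, 0, 0, 40], [0, 0, 0, 0, 0, 0, 40], [0, 0, 20, 0, 0, 0, 40], [0, 0, 20, 0, 0, 0, 40], [0, 0, 20, 0, 0, 0, 40], [0, 0, 10, 0, 0, 0, 40], [0, 0, 0, 0, 0, 0, 40], [0, 0, 0, 0, 0, 0, 40], [0, 0, 0, 0, 0, 0, 40]]

```text
time_s: 26.5
eef_pos: [0.4985, -0.243, 0.0402]
eef_rot: [0.001, 0.691, 0.723, 0.0]
wrist_force: [-0.5, -0.2, 0.4]
opening: 0.574
grasp_force: 62.0
```

```bash
python3 - <<'E'
from h import *
to(*world(-62,-51.5),8.5,2.5)
c=ctrl.camera('scene'); cv2.imwrite('pics/s5.png',cv2.resize(c['frame'][150:270,250:410],None,fx=5,fy=5,interpolation=cv2.INTER_CUBIC))
E
```

```text
now [ 498.5 -243.    40.2] phi 2.6 q1 -0.67 q6 -0.71, q6 goal -0.50 op 49.0 F [-0.5 -0.2  0.4] t 26.5
turn 0.001 0.001 0.001 then shift [ 0.3  0.1 31.7]
```

View pics/s5.png

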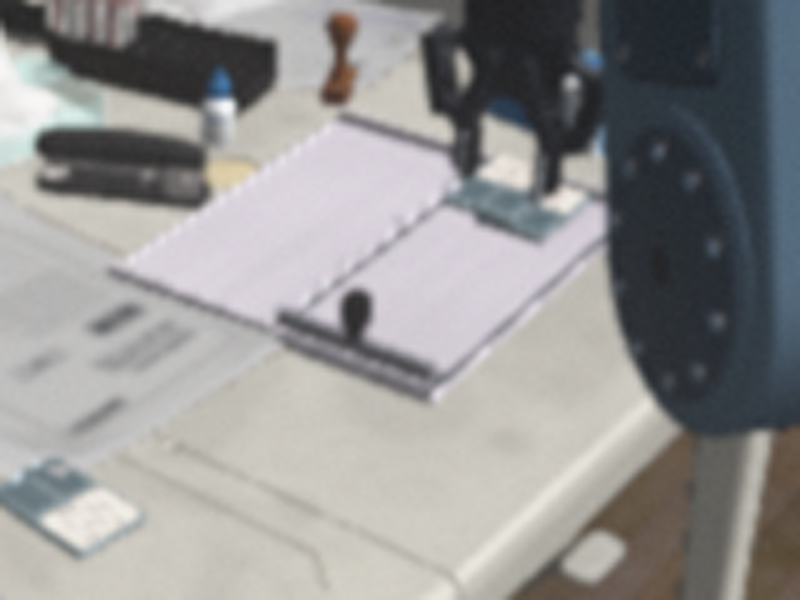

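The picture shows the mailer held level over the row at crop (520,205), label towards the end wall. Next I tilt it foot-down, lower and release.

Emit:
jog_arm:
  series:
    - [[0, 0, 12, 0, 0, 0, 40], [0, 0, 10, 0, -0.12, 0, 40], [1, 0, 6, 0, 0, 0, 40], [0, 0, 3.5, 0, 0, 0, 40], [0, 0, 0, 0, 0, 0, 40], [0, 0, 0, 0, 0, 0, 64], [0, 0, 0, 0, 0, 0, 64], [0, 0, 0, 0, 0, 0, 64], [0, 0, -20, 0, 0, 0, 66], [0, 0, -30, 0, 0, 0, 75]]

```text
time_s: 27.55
eef_pos: [0.4958, -0.236, 0.0554]
eef_rot: [0.04, 0.69, 0.721, -0.042]
wrist_force: [0.8, 0.4, 1.1]
opening: 0.875
grasp_force: 0.0
```

Emit:
jog_arm:
  series:
    - [[30, -6, -40, 0, 0.12, 0, 75], [38, -8, -20, 0, 0, 0, 75], [38, -8, 0, 0, 0, 0, 75], [38, -8, 0, 0, 0, 0, 75], [38, -8, 0, 0, 0, 0, 75], [38, -8, 0, 0, 0, 0, 75], [38, -8, 0, 0, 0, 0, 75], [30, -8, 0, 0, 0, 0, 75], [0, 0, 0, 0, 0, 0, 75], [0, 0, 0, 0, 0, 0, 75]]

```text
time_s: 28.55
eef_pos: [0.4227, 0.0527, 0.1132]
eef_rot: [-0.0, 0.69, 0.723, 0.0]
wrist_force: [0.4, -0.4, -0.2]
opening: 0.877
grasp_force: 0.0
```

```bash
cat >> h.py <<'E'
def labels(c,h=.010):
    a,px=up(c,(200,265,298,400)); f=cv2.GaussianBlur(a,(0,0),2).astype(int); lab=((f[...,2]-f[...,0]>5)&(f[...,1]>170)).astype(np.uint8); lab[:100]=0; lab[225:]=0; lab[:,556:]=0
    n,l,s,ce=cv2.connectedComponentsWithStats(lab)
    for j in range(1,n):
        if s[j,4]>1500:
            w=np.array([trayxy(t) for t in ray(c,px(np.argwhere(l==j)[:,::-1]),h)*1000],np.float32); r=cv2.minAreaRect(w); print('label',trayxy(ray(c,px([ce[j]]),h)[0]*1000),np.array(r[1]),'%.1f'%r[2])
E
python3 - <<'E'
from h import *
c=look(); a=row(c); labels(c); cv2.imwrite('pics/t6.png',a)
to(527.2,173.5,60,-96.8)
E
```

```text
desk [534.3 288.8] -102.7 [534.3 288.7]
tray dark: y -102.7..-95.9 x -87.5..-41.0 rect [-64.2 -99.6] [ 6.8 46.4] 89.0
tray dark: y -52.0..-15.3 x -87.0..-39.9 rect [-63.6 -33.9] [47.  36.8] 0.9
tray dark: y 154.4..183.0 x -167.1..-39.7 rect [-104.1  167.7] [ 20.2 127.8] 85.3
label [ -63.4 -122.8] [31.3 47.1] 82.8
label [-62.1 -73.5] [46.7 33.7] 1.3
now [423.1  52.  113.3] phi 2.6 q1 -0.16 q6 -0.20, q6 goal 2.01 op 74.9 F [ 0.2 -0.6  0.1] t 28.6
turn -0.000 -0.001 1.735 then shift [  89.  -133.    53.3]
```

View pics/t6.png

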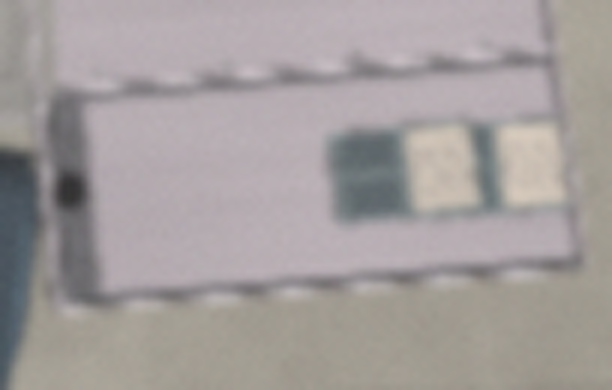

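The second mailer is lapped straight over the first, with labels at crop (440,167) and (530,165). Spacing is about 51 mm.

Emit:
jog_arm:
  series:
    - [[0, 0, 0, 0, 0, 0.145, 75], [0, 0, 0, 0, 0, 0.145, 75], [0, 0, 0, 0, 0, 0.145, 75], [0, 0, 0, 0, 0, 0.145, 75], [0, 0, 0, 0, 0, 0.145, 75], [0, 0, 0, 0, 0, 0.145, 75], [0, 0, 0, 0, 0, 0.145, 75], [0, 0, 0, 0, 0, 0.145, 75], [0, 0, 0, 0, 0, 0.145, 75], [0, 0, 0, 0, 0, 0.145, 75]]

```text
time_s: 29.6
eef_pos: [0.4233, 0.051, 0.1132]
eef_rot: [-0.0, 0.997, 0.079, -0.0]
wrist_force: [0.4, -0.9, -0.3]
opening: 0.876
grasp_force: 0.0
```

Emit:
jog_arm:
  series:
    - [[0, 0, 0, 0, 0, 0.145, 75], [0, 0, 0, 0, 0, 0.14, 75], [22, -33, 10, 0, 0, 0, 75], [22, -33, 10, 0, 0, 0, 75], [22, -33, 10, 0, 0, 0, 75], [23, -34, 10, 0, 0, 0, 75], [0, 0, 10, 0, 0, 0, 75], [0, 0, 0, 0, 0, 0, 75], [0, 0, 0, 0, 0, 0, 75], [0, 0, 0, 0, 0, 0, 75]]

```text
time_s: 30.6
eef_pos: [0.5268, 0.1727, 0.0636]
eef_rot: [-0.0, 0.998, -0.061, -0.0]
wrist_force: [0.2, 0.3, 0.4]
opening: 0.874
grasp_force: 0.0
```

```bash
python3 - <<'E'
from h import *
to(527.2,173.5,-1,-96.8)
E
```

```text
now [526.8 172.7  63.6] phi -96.9 q1 0.10 q6 1.79, q6 goal 2.01 op 74.6 F [0.2 0.3 0.4] t 30.6
turn -0.001 0.000 -0.002 then shift [ 0.3 -0.8 64.6]
```

Emit:
jog_arm:
  series:
    - [[0, -1, 25, 0, 0, 0, 70], [0, 0, 24, 0, 0, 0, 70], [0, 0, 10, 0, 0, 0, 70], [0, 0, 5.5, 0, 0, 0, 70], [0, 0, 0, 0, 0, 0, 70], [0, 0, 0, 0, 0, 0, 40], [0, 0, 0, 0, 0, 0, 40], [0, 0, 0, 0, 0, 0, 40], [0, 0, 0, 0, 0, 0, 40], [0, 0, -5, 0, 0, 0, 40]]

```text
time_s: 31.6
eef_pos: [0.5273, 0.175, 0.0045]
eef_rot: [-0.0, 0.998, -0.06, 0.0]
wrist_force: [0.1, 0.3, 0.2]
opening: 0.574
grasp_force: 61.8
```

Emit:
jog_arm:
  series:
    - [[0, 0, -25, 0, 0, 0, 40], [0, 0, -25, 0, 0, -0.145, 40], [0, 0, -25, 0, 0, -0.145, 40], [0, 0, -25, 0, 0, -0.145, 40], [0, 0, -5, 0, 0, -0.145, 40], [0, 0, 0, 0, 0, -0.145, 40], [0, 0, 0, 0, 0, -0.145, 40], [0, 0, 0, 0, 0, -0.145, 40], [0, 0, 0, 0, 0, -0.145, 40], [0, 0, 0, 0, 0, -0.145, 40]]

```text
time_s: 32.6
eef_pos: [0.5272, 0.175, 0.1096]
eef_rot: [-0.0, 0.828, 0.561, 0.001]
wrist_force: [-0.8, 0.4, -0.9]
opening: 0.572
grasp_force: 62.0
```

Emit:
jog_arm:
  series:
    - [[0, 0, 0, 0, 0, -0.145, 40], [0, 0, 0, 0, 0, -0.145, 40], [0, 0, 0, 0, 0, -0.14, 40], [-36, -4.6, 0, 0, 0, 0, 40], [-36, -4.6, 0, 0, 0, 0, 40], [-36, -4.6, 0, 0, 0, 0, 40], [-36, -4.6, 0, 0, 0, 0, 40], [-36, -4.6, 0, 0, 0, 0, 40], [-36, -4.6, 0, 0, 0, 0, 40], [-36, -4.6, 0, 0, 0, 0, 40]]

```text
time_s: 33.6
eef_pos: [0.5061, -0.0798, 0.1095]
eef_rot: [0.0, 0.691, 0.723, 0.0]
wrist_force: [0.4, 0.2, -0.2]
opening: 0.573
grasp_force: 62.0
```

Emit:
jog_arm:
  series:
    - [[-36, -4.6, 0, 0, 0, 0, 40], [-36, -4.6, 0, 0, 0, 0, 40], [-36, -4.6, 0, 0, 0, 0, 40], [0, 0, 10, 0, 0, 0, 40], [0, 0, 20, 0, 0, 0, 40], [0, 0, 20, 0, 0, 0, 40], [0, 0, 20, 0, 0, 0, 40], [0, 0, 0, 0, 0, 0, 40], [0, 0, 0, 0, 0, 0, 40], [0, 0, 0, 0, 0, 0, 40]]

```text
time_s: 34.6
eef_pos: [0.4979, -0.1869, 0.0397]
eef_rot: [0.001, 0.691, 0.723, 0.0]
wrist_force: [0.2, -0.4, -0.8]
opening: 0.573
grasp_force: 62.1
```

```bash
python3 - <<'E'
from h import *
to(*world(-62,0),8.5,2.5)
E
```

```text
now [ 497.9 -186.9   39.7] phi 2.6 q1 -0.58 q6 -0.63, q6 goal -0.41 op 48.9 F [ 0.2 -0.4 -0.8] t 34.6
turn 0.001 0.000 0.001 then shift [-4.2 -1.7 31.2]
```

Emit:
jog_arm:
  series:
    - [[-4.2, -1.7, 12, 0, 0, 0, 40], [0, 0, 9.5, 0, -0.12, 0, 40], [1, 0, 6, 0, 0, 0, 40], [0, 0, 3.5, 0, 0, 0, 40], [0, 0, 0, 0, 0, 0, 40], [0, 0, 0, 0, 0, 0, 64], [0, 0, 0, 0, 0, 0, 64], [0, 0, 0, 0, 0, 0, 64], [0, 0, -20, 0, 0, 0, 66], [0, 0, -30, 0, 0, 0, 75]]

```text
time_s: 35.6
eef_pos: [0.4935, -0.1846, 0.0556]
eef_rot: [0.04, 0.69, 0.721, -0.042]
wrist_force: [0.8, -1.3, 0.1]
opening: 0.877
grasp_force: 0.0
```

Emit:
jog_arm:
  series:
    - [[30, -4, -40, 0, 0.12, 0, 75], [38, -4, -20, 0, 0, 0, 75], [38, -4, 0, 0, 0, 0, 75], [38, -4, 0, 0, 0, 0, 75], [38, -4, 0, 0, 0, 0, 75], [38, -4, 0, 0, 0, 0, 75], [38, -4, 0, 0, 0, 0, 75], [38, -4, 0, 0, 0, 0, 75], [38, -4, 0, 0, 0, 0, 75], [0, 0, 0, 0, 0, 0, 75]]

```text
time_s: 36.6
eef_pos: [0.4431, 0.1547, 0.1132]
eef_rot: [-0.001, 0.689, 0.724, 0.0]
wrist_force: [-0.1, -1.1, 0.2]
opening: 0.879
grasp_force: 0.0
```

```bash
python3 - <<'E'
from h import *
c=look(); a=row(c); labels(c)
to(534.3,288.6,60,-102.6+270)
E
```

```text
tray dark: y -53.3..-43.3 x -85.7..-39.2 rect [-62.5 -48.4] [10.  46.5] 89.6
tray dark: y -103.0..-95.4 x -87.5..-42.8 rect [ -65.2 -100.6] [ 7.4 44.6] 85.6
tray dark: y 1.3..37.6 x -86.7..-40.3 rect [-63.6  19.4] [46.4 36.2] 0.7
label [ -63.4 -122.7] [31.9 47.6] 82.8
label [-60.9 -75. ] [46.1 34. ] 0.8
label [-62.3 -20.5] [46.  33.9] 0.3
now [443.7 152.9 113.2] phi 2.8 q1 0.08 q6 0.03, q6 goal -2.43 op 74.9 F [-0.1 -1.2 -0.1] t 36.6
turn 0.002 -0.001 -2.873 then shift [-152.2  -58.9   53.2]
```

```bash
python3 - <<'E'
from h import *
c=ctrl.camera('scene'); Rc=rot(c)
p=(np.array([.5343,.2886,.006])-c['xyz'])@Rc; u,v=p[0]/p[2]*c['fx']+c['cx'],p[1]/p[2]*c['fy']+c['cy']; print(u,v)
r=(int(v)-35,int(v)+35,int(u)-45,int(u)+45); a,_=up(c,r)
for m in mailers(c,r): print(*m)
cv2.imwrite('pics/m7.png',a)
E
```

```text
232.98876043128487 269.3425700439322
[535.5 289.2] [76.2 58.4] -109.31201092298977 -103.15597534179686 [538.  289.1]
```

View pics/m7.png

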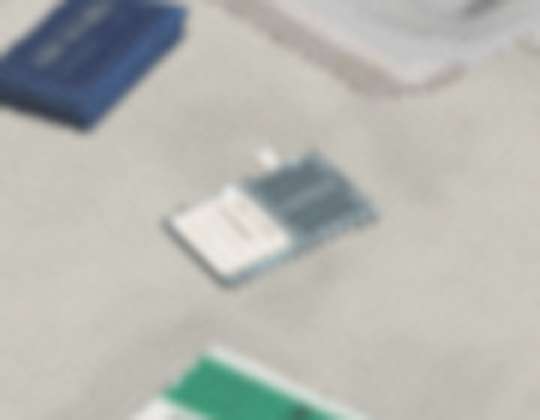

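The picture shows the last mailer still in place at crop (270,220).

Emit:
jog_arm:
  series:
    - [[32.8, 24.3, 0, 0, 0, 0, 75], [32.8, 24.3, 0, 0, 0, 0, 75], [32.8, 24.3, 0, 0, 0, 0, 75], [32.7, 24.3, 0, 0, 0, 0, 75], [0, 0, 5, 0, 0, -0.144, 75], [0, 0, 5, 0, 0, -0.144, 75], [0, 0, 5, 0, 0, -0.144, 75], [0, 0, 5, 0, 0, -0.144, 75], [0, 0, 5, 0, 0, -0.144, 75], [0, 0, 5, 0, 0, -0.144, 75]]

```text
time_s: 37.7
eef_pos: [0.5364, 0.2847, 0.0829]
eef_rot: [-0.001, 0.323, 0.946, 0.0]
wrist_force: [0.1, -0.6, 0.0]
opening: 0.874
grasp_force: 0.0
```

Emit:
jog_arm:
  series:
    - [[0, 0, 5, 0, 0, -0.144, 75], [0, 0, 5, 0, 0, -0.144, 75], [0, 0, 5, 0, 0, -0.144, 75], [0, 0, 5, 0, 0, -0.144, 75], [0, 0, 0, 0, 0, -0.144, 75], [0, 0, 0, 0, 0, -0.144, 75], [0, 0, 0, 0, 0, -0.144, 75], [0, 0, 0, 0, 0, -0.144, 75], [0, 0, 0, 0, 0, -0.144, 75], [0, 0, 0, 0, 0, -0.144, 75]]

```text
time_s: 38.7
eef_pos: [0.5364, 0.2847, 0.0631]
eef_rot: [-0.0, -0.381, 0.925, 0.0]
wrist_force: [0.1, -0.7, 0.3]
opening: 0.878
grasp_force: 0.0
```

Emit:
jog_arm:
  series:
    - [[0, 0, 0, 0, 0, -0.144, 75], [0, 0, 0, 0, 0, -0.144, 75], [0, 0, 0, 0, 0, -0.144, 75], [0, 0, 0, 0, 0, -0.137, 75], [0, 0, 0, 0, 0, 0, 75], [0, 0, 0, 0, 0, 0, 75], [0, 0, 0, 0, 0, 0, 75], [0, 0, 0, 0, 0, 0, 75], [0, 0, 0, 0, 0, 0, 75], [0, 0, 0, 0, 0, 0, 75]]

```text
time_s: 39.7
eef_pos: [0.5354, 0.2867, 0.0633]
eef_rot: [-0.0, -0.624, 0.782, 0.0]
wrist_force: [-0.0, -0.1, -0.6]
opening: 0.876
grasp_force: 0.0
```

```bash
python3 - <<'E'
from h import *
to(534.5,288.7,-1,167.4)
E
```

```text
now [535.4 286.7  63.3] phi 167.2 q1 0.30 q6 -2.62, q6 goal -2.43 op 74.8 F [-0.  -0.1 -0.6] t 39.7
turn 0.001 0.001 -0.004 then shift [-1.8  1.3 64.3]
```

Emit:
jog_arm:
  series:
    - [[-1.8, 1.3, 25, 0, 0, -0.004, 70], [0, 0, 24, 0, 0, 0, 70], [0, 0, 10, 0, 0, 0, 70], [0, 0, 5.3, 0, 0, 0, 70], [0, 0, 0, 0, 0, 0, 70], [0, 0, 0, 0, 0, 0, 40], [0, 0, 0, 0, 0, 0, 40], [0, 0, 0, 0, 0, 0, 40], [0, 0, 0, 0, 0, 0, 40], [0, 0, -5, 0, 0, 0, 40]]

```text
time_s: 40.7
eef_pos: [0.5348, 0.2888, 0.0047]
eef_rot: [0.0, -0.625, 0.78, 0.0]
wrist_force: [0.0, -0.1, 1.2]
opening: 0.572
grasp_force: 61.8
```

Emit:
jog_arm:
  series:
    - [[0, 0, -25, 0, 0, 0, 40], [0, 0, -25, 0, 0, 0.144, 40], [0, 0, -25, 0, 0, 0.144, 40], [0, 0, -25, 0, 0, 0.144, 40], [0, 0, -5, 0, 0, 0.144, 40], [0, 0, 0, 0, 0, 0.144, 40], [0, 0, 0, 0, 0, 0.144, 40], [0, 0, 0, 0, 0, 0.144, 40], [0, 0, 0, 0, 0, 0.144, 40], [0, 0, 0, 0, 0, 0.144, 40]]

```text
time_s: 41.7
eef_pos: [0.5347, 0.2887, 0.1097]
eef_rot: [0.0, -0.024, 1.0, 0.0]
wrist_force: [0.5, 0.4, -0.2]
opening: 0.572
grasp_force: 61.9
```

Emit:
jog_arm:
  series:
    - [[0, 0, 0, 0, 0, 0.144, 40], [0, 0, 0, 0, 0, 0.144, 40], [0, 0, 0, 0, 0, 0.144, 40], [0, 0, 0, 0, 0, 0.144, 40], [0, 0, 0, 0, 0, 0.144, 40], [0, 0, 0, 0, 0, 0.144, 40], [0, 0, 0, 0, 0, 0.144, 40], [0, 0, 0, 0, 0, 0.144, 40], [0, 0, 0, 0, 0, 0.144, 40], [0, 0, 0, 0, 0, 0.144, 40]]

```text
time_s: 42.7
eef_pos: [0.5347, 0.2887, 0.1097]
eef_rot: [-0.0, 0.641, 0.768, 0.0]
wrist_force: [-0.1, 0.7, 0.1]
opening: 0.567
grasp_force: 61.9
```

Emit:
jog_arm:
  series:
    - [[0, 0, 0, 0, 0, 0.142, 40], [-36, -5, 0, 0, 0, 0, 40], [-36, -5, 0, 0, 0, 0, 40], [-36, -5, 0, 0, 0, 0, 40], [-36, -5, 0, 0, 0, 0, 40], [-36, -5, 0, 0, 0, 0, 40], [-36, -5, 0, 0, 0, 0, 40], [-36, -5, 0, 0, 0, 0, 40], [-36, -5, 0, 0, 0, 0, 40], [-36, -5, 0, 0, 0, 0, 40]]

```text
time_s: 43.7
eef_pos: [0.5037, -0.0385, 0.1096]
eef_rot: [0.0, 0.691, 0.722, 0.0]
wrist_force: [0.5, -0.2, 0.4]
opening: 0.57
grasp_force: 61.9
```

Emit:
jog_arm:
  series:
    - [[-36, -5, 0, 0, 0, 0, 40], [-36, -5, 0, 0, 0, 0, 40], [-30, -4, 0, 0, 0, 0, 40], [0, 0, 10, 0, 0, 0, 40], [0, 0, 20, 0, 0, 0, 40], [0, 0, 20, 0, 0, 0, 40], [0, 0, 20, 0, 0, 0, 40], [0, 0, 0, 0, 0, 0, 40], [0, 0, 0, 0, 0, 0, 40], [0, 0, 0, 0, 0, 0, 40]]

```text
time_s: 44.7
eef_pos: [0.4951, -0.1396, 0.0399]
eef_rot: [0.0, 0.691, 0.723, 0.0]
wrist_force: [0.9, -0.3, -0.0]
opening: 0.57
grasp_force: 62.0
```

```bash
python3 - <<'E'
from h import *
to(*world(-62,52),8.5,2.5)
E
```

```text
now [ 495.1 -139.6   39.9] phi 2.5 q1 -0.51 q6 -0.55, q6 goal -0.32 op 48.7 F [ 0.9 -0.3 -0. ] t 44.7
turn 0.001 0.000 0.000 then shift [ 0.4 -1.  31.4]
```

Emit:
jog_arm:
  series:
    - [[0.4, -1, 12, 0, 0, 0, 40], [0, 0, 9.5, 0, -0.12, 0, 40], [1, 0, 6, 0, 0, 0, 40], [0, 0, 3.5, 0, 0, 0, 40], [0, 0, 0, 0, 0, 0, 40], [0, 0, 0, 0, 0, 0, 64], [0, 0, 0, 0, 0, 0, 64], [0, 0, 0, 0, 0, 0, 64], [0, 0, -20, 0, 0, 0, 66], [0, 0, -30, 0, 0, 0, 75]]

```text
time_s: 45.7
eef_pos: [0.4912, -0.1329, 0.056]
eef_rot: [0.04, 0.69, 0.721, -0.042]
wrist_force: [0.1, -0.2, 0.7]
opening: 0.875
grasp_force: 0.0
```

Emit:
jog_arm:
  series:
    - [[0, 0, -40, 0, 0.12, 0, 75], [38, 0, -20, 0, 0, 0, 75], [38, 0, 0, 0, 0, 0, 75], [38, 0, 0, 0, 0, 0, 75], [38, 0, 0, 0, 0, 0, 75], [38, 0, 0, 0, 0, 0, 75], [38, 0, 0, 0, 0, 0, 75], [0, 0, 0, 0, 0, 0, 75], [0, 0, 0, 0, 0, 0, 75], [0, 0, 0, 0, 0, 0, 75]]

```text
time_s: 46.7
eef_pos: [0.483, 0.0984, 0.1172]
eef_rot: [-0.0, 0.692, 0.722, 0.0]
wrist_force: [0.1, -0.5, -0.4]
opening: 0.883
grasp_force: 0.0
```

```bash
python3 - <<'E'
from h import *
c=look(); a=row(c); labels(c); cv2.imwrite('pics/t8.png',a)
to(491,-53,26,92.5)
E
```

```text
tray dark: y -53.7..-44.2 x -84.4..-39.6 rect [-62.  -49.3] [ 9.4 44.8] 88.9
tray dark: y 0.3..8.2 x -84.2..-40.0 rect [-62.1   4.2] [44.2  7.9] 0.2
tray dark: y 52.8..89.0 x -86.5..-40.2 rect [-63.4  70.9] [36.2 46.2] 89.9
label [ -63.5 -122.6] [31.9 48.2] 82.8
label [-60.7 -75.3] [47.1 34.3] 0.0
label [-61.2 -21.7] [47.1 34.2] 1.7
label [-62.4  30.8] [34.2 47.2] 87.7
now [483.   98.1 117.2] phi 2.4 q1 -0.04 q6 -0.08, q6 goal -1.72 op 75.1 F [-0.2 -0.7  0.2] t 46.8
turn 0.000 -0.001 -1.572 then shift [  -1.4 -151.3   91.2]
```

View pics/t8.png

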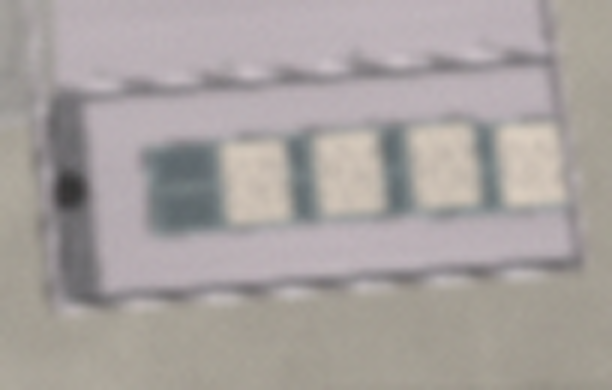

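The row is straight, with all four labels visible at crop x = 255, 350, 443 and 530. Now the divider.

Emit:
jog_arm:
  series:
    - [[0, 0, 0, 0, 0, -0.143, 60], [0, 0, 0, 0, 0, -0.143, 60], [0, 0, 0, 0, 0, -0.143, 60], [0, 0, 0, 0, 0, -0.143, 60], [0, 0, 0, 0, 0, -0.143, 60], [0, 0, 0, 0, 0, -0.143, 60], [0, 0, 0, 0, 0, -0.143, 60], [0, 0, 0, 0, 0, -0.143, 60], [0, 0, 0, 0, 0, -0.143, 60], [0, 0, 0, 0, 0, -0.143, 60]]

```text
time_s: 47.75
eef_pos: [0.4831, 0.0978, 0.1172]
eef_rot: [-0.0, 0.047, 0.999, 0.0]
wrist_force: [-0.4, 0.4, 0.3]
opening: 0.7
grasp_force: 0.0
```

Emit:
jog_arm:
  series:
    - [[0, -30, 0, 0, 0, -0.142, 60], [0, -40, 0, 0, 0, 0, 60], [0, -40, 0, 0, 0, 0, 60], [-1.4, -41, 0, 0, 0, 0, 60], [0, 0, 10, 0, 0, 0, 60], [0, 0, 20, 0, 0, 0, 60], [0, 0, 20, 0, 0, 0, 60], [0, 0, 20, 0, 0, 0, 60], [0, 0, 0, 0, 0, 0, 60], [0, 0, 0, 0, 0, 0, 60]]

```text
time_s: 48.75
eef_pos: [0.4863, -0.0516, 0.047]
eef_rot: [-0.001, -0.022, 1.0, 0.001]
wrist_force: [0.6, -0.3, 1.1]
opening: 0.702
grasp_force: 0.0
```

```bash
python3 - <<'E'
from h import *
to(491,-53,28,92.5)
E
```

```text
now [486.3 -51.6  47. ] phi 92.5 q1 -0.35 q6 -1.96, q6 goal -1.72 op 60.0 F [ 0.6 -0.3  1.1] t 48.8
turn 0.001 -0.002 0.000 then shift [-4.7 -1.6 19. ]
```

Emit:
jog_arm:
  series:
    - [[-4.7, -1.6, 10, 0, 0, 0, 60], [0, 0, 9, 0, 0, 0, 60], [0, 0, 0, 0, 0, 0, 60], [0, 0, 0, 0, 0, 0, 10], [0, 0, 0, 0, 0, 0, 10], [0, 0, 0, 0, 0, 0, 10], [0, 0, 0, 0, 0, 0, 10], [0, 0, 0, 0, 0, 0, 10], [0, 0, 0, 0, 0, 0, 10], [0, 0, 0, 0, 0, 0, 10]]

```text
time_s: 49.75
eef_pos: [0.4917, -0.0528, 0.0286]
eef_rot: [-0.0, -0.023, 1.0, 0.0]
wrist_force: [-2.0, 1.2, 4.7]
opening: 0.205
grasp_force: 58.5
```

Emit:
jog_arm:
  series:
    - [[0, -6, 0, 0, 0, 0, 10], [0, -6, 0, 0, 0, 0, 10], [0, -6, 0, 0, 0, 0, 10], [0, -6, 0, 0, 0, 0, 10], [0, -6, 0, 0, 0, 0, 10], [0, -3, 0, 0, 0, 0, 10], [0, -3, 0, 0, 0, 0, 10], [0, -2, 0, 0, 0, 0, 10], [0, 0, 0, 0, 0, 0, 10], [0, 0, 0, 0, 0, 0, 10]]

```text
time_s: 50.75
eef_pos: [0.4935, -0.0911, 0.0286]
eef_rot: [0.0, -0.022, 1.0, 0.0]
wrist_force: [-2.0, -0.6, 4.7]
opening: 0.212
grasp_force: 58.5
```

```bash
python3 - <<'E'
from h import *
p=st()[0]; print(p,trayxy(p),st()[3]['wrist_force'])
c=ctrl.camera('scene'); cv2.imwrite('pics/s9.png',cv2.resize(c['frame'][160:270,250:410],None,fx=5,fy=5,interpolation=cv2.INTER_CUBIC))
E
```

```text
[493.5 -91.1  28.6] [-60.5 100.1] [-2.  -0.6  4.7]
```

View pics/s9.png

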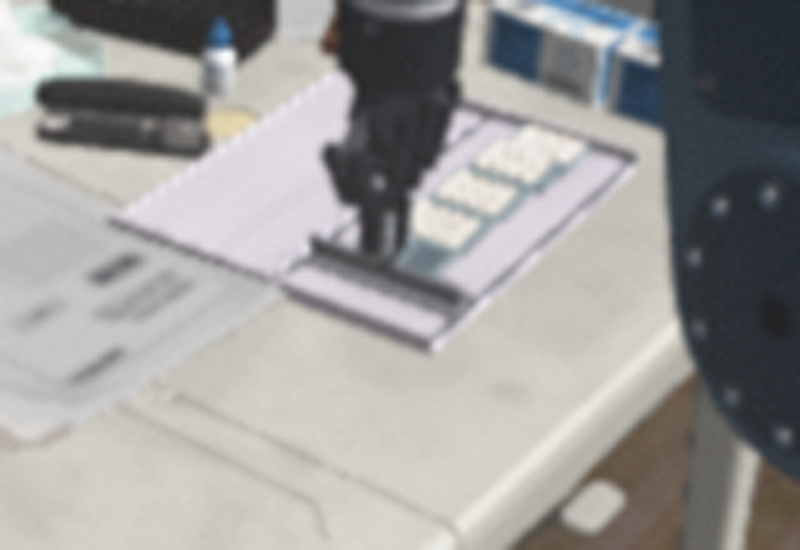

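The divider is about 4 mm short of the last foot. I'll advance 4 mm more, release and move clear.

Emit:
jog_arm:
  series:
    - [[0, -2, 0, 0, 0, 0, 10], [0, -2, 0, 0, 0, 0, 10], [0, 0, 0, 0, 0, 0, 10], [0, 0, 0, 0, 0, 0, 10], [0, 0, 0, 0, 0, 0, 60], [0, 0, 0, 0, 0, 0, 60], [0, 0, 0, 0, 0, 0, 60], [0, 0, -30, 0, 0, 0, 60], [0, 0, -35, 0, 0, 0, 75], [0, 0, -35, 0, 0, 0, 80]]

```text
time_s: 51.8
eef_pos: [0.4928, -0.0945, 0.1287]
eef_rot: [-0.001, -0.022, 1.0, 0.001]
wrist_force: [0.7, -0.6, 1.0]
opening: 0.933
grasp_force: 0.0
```

Emit:
jog_arm:
  series:
    - [[0, 40, -10, 0, 0, 0, 80], [0, 40, 0, 0, 0, 0, 80], [0, 40, 0, 0, 0, 0, 80], [0, 40, 0, 0, 0, 0, 80], [0, 40, 0, 0, 0, 0, 80], [0, 40, 0, 0, 0, 0, 80], [0, 40, 0, 0, 0, 0, 80], [0, 0, 0, 0, 0, 0, 80], [0, 0, 0, 0, 0, 0, 80], [0, 0, 0, 0, 0, 0, 80]]

```text
time_s: 52.8
eef_pos: [0.4808, 0.1841, 0.1381]
eef_rot: [-0.0, -0.022, 1.0, 0.0]
wrist_force: [-0.7, -0.6, -0.2]
opening: 0.936
grasp_force: 0.0
```

```bash
python3 - <<'E'
from h import *
c=ctrl.camera('top'); a=row(c); labels(c); cv2.imwrite('pics/t10.png',a)
_,px=up(c,(200,265,298,400)); f=cv2.GaussianBlur(a,(0,0),2).astype(int)
k=(f.max(2)<85).astype(np.uint8); k[:150]=0; k[230:]=0; n,l,s,ce=cv2.connectedComponentsWithStats(k)
for j in range(1,n):
    if s[j,4]>200: print('knob',trayxy(ray(c,px([ce[j]]),.05)[0]*1000),s[j])
P=cloud(c)*1000; z=P[...,2]; mm=(z>46)&(z<60); mm[:185]=0; mm[:,:405]=0; mm[265:]=0
t=P[mm]
for n_,s_ in(('near',t[t[:,0]<499]),('far',t[t[:,0]>507])):
    r=cv2.minAreaRect(s_[:,:2].astype(np.float32)); print(n_,r,len(s_),s_.mean(0))
    lo,hi=np.percentile(s_[:,:2],[1,99],axis=0); print(lo,hi,(lo+hi)/2)
to(447.5,-429,120,90)
E
```

```text
tray dark: y -53.3..-44.8 x -84.8..-40.5 rect [-62.7 -49. ] [44.3  8.5] 0.1
tray dark: y 0.2..7.3 x -83.7..-39.0 rect [-61.3   3.9] [44.8  6.9] 0.6
tray dark: y 52.2..89.2 x -86.3..-38.8 rect [-62.6  70.7] [47.6 36.8] 0.3
label [ -63.4 -122.6] [31.9 48.2] 82.8
label [-60.7 -75.2] [34.6 47.5] 89.1
label [-61.1 -21.7] [47.  34.1] 1.2
label [-62.4  30.3] [48.  33.9] 0.2
knob [-64.1  96.9] [129 168  33  35 913]
near ((447.3840637207031, -429.7148742675781), (102.65087127685547, 64.98518371582031), 0.5047659873962402) 635 [ 446.8 -428.4   52.9]
[ 396.7 -460.2] [ 497.6 -397.9] [ 447.1 -429. ]
far ((558.9886474609375, -434.55291748046875), (64.17423248291016, 105.4494857788086), 82.87144470214844) 614 [ 559.6 -433.8   52.6]
[ 509.1 -468.3] [ 610.8 -400.3] [ 559.9 -434.3]
now [480.9 183.8 138.2] phi 92.5 q1 0.13 q6 -1.48, q6 goal -2.34 op 79.8 F [-0.2 -0.8 -0.1] t 52.9
turn 0.000 -0.001 0.044 then shift [  33.4 -612.8   18.2]
```

View pics/t10.png

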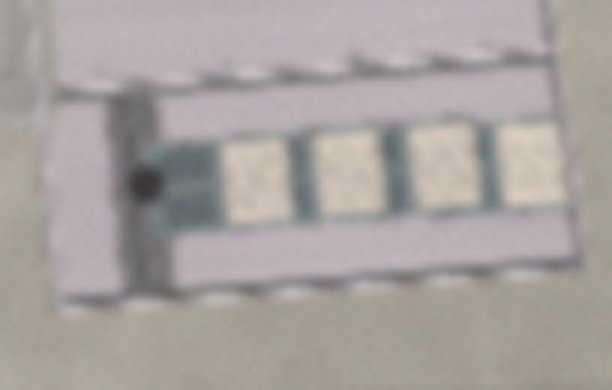

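The divider face now meets the last foot, with the knob at crop (145,183) and a gap of 1-2 mm. Next, the cartons, starting with the near swab.

Emit:
jog_arm:
  series:
    - [[0, 0, 0, 0, 0, 0.044, 80], [2, -36, 0, 0, 0, 0, 80], [2, -39, 0, 0, 0, 0, 80], [2, -39, 0, 0, 0, 0, 80], [2, -39, 0, 0, 0, 0, 80], [2, -39, 0, 0, 0, 0, 80], [2, -39, 0, 0, 0, 0, 80], [2, -39, 0, 0, 0, 0, 80], [2, -39, 0, 0, 0, 0, 80], [2, -39, 0, 0, 0, 0, 80]]

```text
time_s: 53.85
eef_pos: [0.4622, -0.166, 0.1382]
eef_rot: [-0.0, 0.001, 1.0, 0.0]
wrist_force: [1.4, 0.0, -0.5]
opening: 0.939
grasp_force: 0.0
```

Emit:
jog_arm:
  series:
    - [[2, -39, 0, 0, 0, 0, 80], [2, -39, 0, 0, 0, 0, 80], [2, -39, 0, 0, 0, 0, 80], [2, -39, 0, 0, 0, 0, 80], [2, -39, 0, 0, 0, 0, 80], [2, -39, 0, 0, 0, 0, 80], [2, -31, 0, 0, 0, 0, 80], [0, 0, 0, 0, 0, 0, 80], [0, 0, 0, 0, 0, 0, 80], [0, 0, 0, 0, 0, 0, 80]]

```text
time_s: 54.85
eef_pos: [0.4487, -0.4276, 0.1375]
eef_rot: [-0.001, -0.0, 1.0, 0.001]
wrist_force: [0.0, 0.1, -0.7]
opening: 0.938
grasp_force: 0.0
```

```bash
python3 - <<'E'
from h import *
to(449.2,-429.5,15,90)
E
```

```text
now [ 448.7 -427.6  137.5] phi 90.0 q1 -0.95 q6 -2.52, q6 goal -2.33 op 80.1 F [ 0.   0.1 -0.7] t 54.9
turn 0.002 -0.001 0.000 then shift [ -0.5  -1.9 122.5]
```

Emit:
jog_arm:
  series:
    - [[-0.5, -2, 30, 0, 0, 0, 80], [0, 0, 35, 0, 0, 0, 80], [0, 0, 35, 0, 0, 0, 80], [0, 0, 22, 0, 0, 0, 80], [0, 0, 0, 0, 0, 0, 80], [0, 0, 0, 0, 0, 0, 50], [0, 0, 0, 0, 0, 0, 50], [0, 0, 0, 0, 0, 0, 50], [0, 0, 0, 0, 0, 0, 50], [0, 0, 0, 0, 0, 0, 50]]

```text
time_s: 55.85
eef_pos: [0.4506, -0.4308, 0.0175]
eef_rot: [0.001, -0.0, 1.0, -0.001]
wrist_force: [-0.1, 0.4, 5.7]
opening: 0.714
grasp_force: 67.3
```

Emit:
jog_arm:
  series:
    - [[0, 0, -20, 0, 0, 0, 50], [0, 0, -30, 0, 0, 0, 50], [0, 0, -30, 0, 0, 0, 50], [0, 0, -25, 0, 0, -0.044, 50], [-30, 29, 0, 0, 0, 0, 50], [-30, 29, 0, 0, 0, 0, 50], [-30, 29, 0, 0, 0, 0, 50], [-30, 29, 0, 0, 0, 0, 50], [-30, 29, 0, 0, 0, 0, 50], [-31.6, 31, 0, 0, 0, 0, 50]]

```text
time_s: 56.85
eef_pos: [0.6241, -0.245, 0.121]
eef_rot: [-0.0, -0.022, 1.0, 0.0]
wrist_force: [0.1, -0.5, -1.3]
opening: 0.72
grasp_force: 66.4
```

Emit:
jog_arm:
  series:
    - [[0, 0, 20, 0, 0, 0, 50], [0, 0, 20, 0, 0, 0, 50], [0, 0, 20, 0, 0, 0, 50], [0, 0, 15, 0, 0, 0, 50], [0, 0, 0, 0, 0, 0, 50], [0, 0, 0, 0, 0, 0, 50], [0, 0, 0, 0, 0, 0, 50], [0, 0, 0, 0, 0, 0, 50], [0, 0, 0, 0, 0, 0, 50], [0, 0, 0, 0, 0, 0, 50]]

```text
time_s: 57.85
eef_pos: [0.6236, -0.2463, 0.0465]
eef_rot: [0.0, -0.022, 1.0, 0.0]
wrist_force: [0.0, 0.4, -1.1]
opening: 0.716
grasp_force: 66.5
```

```bash
python3 - <<'E'
from h import *
to(*world(62,-60),19,92.5)
E
```

```text
now [ 623.6 -246.3   46.5] phi 92.6 q1 -0.55 q6 -2.17, q6 goal -1.99 op 61.1 F [ 0.   0.4 -1.1] t 57.9
turn 0.000 0.000 0.001 then shift [ 0.7  0.6 27.5]
```

Emit:
jog_arm:
  series:
    - [[0.7, 0.6, 12, 0, 0, 0, 50], [0, 0, 9, 0, 0, 0, 50], [0, 0, 4.5, 0, 0, 0, 50], [0, 0, 0, 0, 0, 0, 50], [0, 0, 0, 0, 0, 0, 80], [0, 0, 0, 0, 0, 0, 80], [0, 0, 0, 0, 0, 0, 80], [0, 0, -30, 0, 0, 0, 80], [0, 0, -40, 0, 0, 0, 80], [0, 0, -40, 0, 0, 0, 80]]

```text
time_s: 58.85
eef_pos: [0.622, -0.2453, 0.1305]
eef_rot: [-0.001, -0.022, 1.0, 0.001]
wrist_force: [-0.4, -0.4, -0.4]
opening: 0.938
grasp_force: 0.0
```

Emit:
jog_arm:
  series:
    - [[38, 0, 0, 0, 0, 0, 80], [38, 0, 0, 0, 0, 0, 80], [38, 0, 0, 0, 0, 0, 80], [38, 0, 0, 0, 0, 0, 80], [38, 0, 0, 0, 0, 0, 80], [38, 0, 0, 0, 0, 0, 80], [0, 38, 0, 0, 0, 0, 80], [0, 38, 0, 0, 0, 0, 80], [0, 38, 0, 0, 0, 0, 80], [0, 0, 0, 0, 0, 0, 80]]

```text
time_s: 59.85
eef_pos: [0.3886, -0.1383, 0.1299]
eef_rot: [-0.001, -0.024, 1.0, 0.001]
wrist_force: [-0.2, -0.8, 0.6]
opening: 0.937
grasp_force: 0.0
```

```bash
cat >> h.py <<'E'
def tops(c,win,lo,hi):
    P=cloud(c)*1000; (x0,x1),(y0,y1)=win
    m=(P[...,2]>lo)&(P[...,2]<hi)&(P[...,0]>x0)&(P[...,0]<x1)&(P[...,1]>y0)&(P[...,1]<y1)
    n,l,s,ce=cv2.connectedComponentsWithStats(m.astype(np.uint8))
    for j in range(1,n):
        if s[j,4]>150:
            q=P[l==j]; r=cv2.minAreaRect(q[:,:2].astype(np.float32)); print('top',q.mean(0),np.array(r[0]),np.array(r[1]),'%.1f'%r[2],len(q))
E
python3 - <<'E'
from h import *
c=ctrl.camera('top')
tops(c,((530,720),(-320,-170)),48,64); tops(c,((470,650),(-500,-380)),45,60)
to(559,-434.5,15,84)
E
```

```text
top [ 618.8 -244.    55.2] [ 620.1 -244.4] [106.9  63.6] 4.0 603
top [ 559.3 -434.1   52.5] [ 559.5 -435.1] [ 65.3 109.3] 85.3 623
now [ 389.5 -140.4  130.5] phi 92.7 q1 -0.63 q6 -2.25, q6 goal -2.13 op 80.5 F [ 0.  -0.6 -0.4] t 59.9
turn 0.001 -0.001 0.153 then shift [-199.3 -274.8  115.5]
```

Emit:
jog_arm:
  series:
    - [[0, 0, 0, 0, 0, 0.076, 80], [0, 0, 0, 0, 0, 0.077, 80], [-25, -34.3, 0, 0, 0, 0, 80], [-25, -34.3, 0, 0, 0, 0, 80], [-25, -34.3, 0, 0, 0, 0, 80], [-25, -34.3, 0, 0, 0, 0, 80], [-25, -34.3, 0, 0, 0, 0, 80], [-25, -34.3, 0, 0, 0, 0, 80], [-25, -34.3, 0, 0, 0, 0, 80], [-25, -34.4, 0, 0, 0, 0, 80]]

```text
time_s: 60.9
eef_pos: [0.5592, -0.4395, 0.1296]
eef_rot: [-0.0, 0.054, 0.999, 0.0]
wrist_force: [0.9, -0.1, 0.5]
opening: 0.938
grasp_force: 0.0
```

Emit:
jog_arm:
  series:
    - [[0, 0, 20, 0, 0, 0, 80], [0, 0, 20, 0, 0, 0, 80], [0, 0, 0, 0, 0, 0, 80], [0, 0, 0, 0, 0, 0, 80], [0, 0, 0, 0, 0, 0, 80], [0, 0, 0, 0, 0, 0, 80], [0, 0, 0, 0, 0, 0, 80], [0, 0, 0, 0, 0, 0, 80], [0, 0, 0, 0, 0, 0, 80], [0, 0, 0, 0, 0, 0, 80]]

```text
time_s: 61.9
eef_pos: [0.559, -0.4363, 0.0905]
eef_rot: [-0.0, 0.054, 0.999, 0.0]
wrist_force: [-0.9, -0.4, -0.2]
opening: 0.937
grasp_force: 0.0
```

```bash
python3 - <<'E'
from h import *
to(559.3,-434.8,15,84)
E
```

```text
now [ 559.  -436.3   90.5] phi 83.8 q1 -0.83 q6 -2.29, q6 goal -2.13 op 80.0 F [-0.9 -0.4 -0.2] t 61.9
turn 0.001 -0.000 -0.003 then shift [-0.1  1.5 75.5]
```

Emit:
jog_arm:
  series:
    - [[0, 1.5, 30, 0, 0, 0, 80], [0, 0, 30, 0, 0, 0, 80], [0, 0, 15.5, 0, 0, 0, 80], [0, 0, 0, 0, 0, 0, 80], [0, 0, 0, 0, 0, 0, 50], [0, 0, 0, 0, 0, 0, 50], [0, 0, 0, 0, 0, 0, 50], [0, 0, 0, 0, 0, 0, 50], [0, 0, 0, 0, 0, 0, 50], [0, 0, 0, 0, 0, 0, 50]]

```text
time_s: 62.9
eef_pos: [0.5599, -0.4356, 0.0165]
eef_rot: [0.001, 0.054, 0.999, -0.001]
wrist_force: [-0.7, 0.4, 6.3]
opening: 0.718
grasp_force: 67.5
```

Emit:
jog_arm:
  series:
    - [[0, 0, -20, 0, 0, 0, 50], [0, 0, -35, 0, 0, 0, 50], [0, 0, -35, 0, 0, -0.075, 50], [0, 0, -35, 0, 0, -0.073, 50], [-11.5, 31, 0, 0, 0, 0, 50], [-11.5, 31, 0, 0, 0, 0, 50], [-11.5, 31, 0, 0, 0, 0, 50], [-11.5, 31, 0, 0, 0, 0, 50], [-11.5, 31, 0, 0, 0, 0, 50], [-11.5, 31, 0, 0, 0, 0, 50]]

```text
time_s: 63.9
eef_pos: [0.6209, -0.2449, 0.141]
eef_rot: [-0.0, -0.02, 1.0, 0.0]
wrist_force: [-0.3, -0.2, -0.7]
opening: 0.717
grasp_force: 67.0
```

Emit:
jog_arm:
  series:
    - [[0, 0, 15, 0, 0, 0, 50], [0, 0, 20, 0, 0, 0, 50], [0, 0, 10, 0, 0, 0, 50], [0, 0, 0, 0, 0, 0, 50], [0, 0, 0, 0, 0, 0, 50], [0, 0, 0, 0, 0, 0, 50], [0, 0, 0, 0, 0, 0, 50], [0, 0, 0, 0, 0, 0, 50], [0, 0, 0, 0, 0, 0, 50], [0, 0, 0, 0, 0, 0, 50]]

```text
time_s: 64.9
eef_pos: [0.6207, -0.2463, 0.0951]
eef_rot: [-0.0, -0.02, 1.0, 0.0]
wrist_force: [0.0, -0.0, -1.5]
opening: 0.715
grasp_force: 67.0
```

```bash
python3 - <<'E'
from h import *
to(619.8,-245.6,73,92.5)
E
```

```text
now [ 620.7 -246.3   95.1] phi 92.3 q1 -0.56 q6 -2.17, q6 goal -1.99 op 61.1 F [ 0.  -0.  -1.5] t 64.9
turn 0.001 -0.000 -0.004 then shift [ 0.9  0.8 22.1]
```

Emit:
jog_arm:
  series:
    - [[0.3, 0.8, 12, 0, 0, -0.004, 50], [0, 0, 7, 0, 0, 0, 50], [0, 0, 3.5, 0, 0, 0, 50], [0, 0, 0, 0, 0, 0, 50], [0, 0, 0, 0, 0, 0, 80], [0, 0, 0, 0, 0, 0, 80], [0, 0, 0, 0, 0, 0, 80], [0, 0, -30, 0, 0, 0, 80], [0, 0, -40, 0, 0, 0, 80], [0, 0, -30, 0, 0, 0, 80]]

```text
time_s: 65.9
eef_pos: [0.6208, -0.2458, 0.1745]
eef_rot: [0.0, -0.022, 1.0, -0.0]
wrist_force: [-0.2, -0.5, 0.9]
opening: 0.937
grasp_force: 0.0
```

Emit:
jog_arm:
  series:
    - [[38, 20, 0, 0, 0, 0, 80], [38, 38, 0, 0, 0, 0, 80], [38, 38, 0, 0, 0, 0, 80], [20, 38, 0, 0, 0, 0, 80], [20, 38, 0, 0, 0, 0, 80], [10, 38, 0, 0, 0, 0, 80], [0, 38, 0, 0, 0, 0, 80], [0, 38, 0, 0, 0, 0, 80], [0, 38, 0, 0, 0, 0, 80], [0, 38, 0, 0, 0, 0, 80]]

```text
time_s: 66.9
eef_pos: [0.4461, 0.1053, 0.1732]
eef_rot: [0.0, -0.022, 1.0, 0.0]
wrist_force: [1.4, 0.1, 0.3]
opening: 0.934
grasp_force: 0.0
```

```bash
python3 - <<'E'
from h import *
c=ctrl.camera('top')
tops(c,((530,720),(-320,-170)),98,116); tops(c,((340,490),(340,500)),34,52)
to(415,415,15,97)
E
```

```text
top [ 618.3 -243.3  107.1] [ 620.2 -244.3] [108.   63.4] 1.7 658
top [414.9 415.   41.6] [415.5 415.2] [90.2 67.5] 7.9 574
now [445.2 109.9 173.1] phi 92.6 q1 -0.02 q6 -1.64, q6 goal -0.91 op 79.9 F [-3.3  3.5  0.8] t 67.0
turn 0.004 0.001 -0.076 then shift [ -7.2 306.5 158.1]
```

Emit:
jog_arm:
  series:
    - [[0, 0, 0, 0, 0, -0.085, 82], [-1.3, 38.3, 10, 0, 0, 0, 82], [-1.3, 38.3, 10, 0, 0, 0, 82], [-1.3, 38.3, 10, 0, 0, 0, 82], [-1.3, 38.3, 10, 0, 0, 0, 82], [-1.3, 38.3, 10, 0, 0, 0, 82], [-1.3, 38.3, 10, 0, 0, 0, 82], [-1.3, 38.3, 10, 0, 0, 0, 82], [-1.3, 38.3, 10, 0, 0, 0, 82], [0, 0, 0, 0, 0, 0, 82]]

```text
time_s: 67.95
eef_pos: [0.4156, 0.4123, 0.0916]
eef_rot: [-0.001, -0.066, 0.998, 0.001]
wrist_force: [-0.4, -1.1, 0.5]
opening: 0.96
grasp_force: 0.0
```

Emit:
jog_arm:
  series:
    - [[0, 0, 0, 0, 0, 0, 82], [0, 0, 0, 0, 0, 0, 82], [0, 0, 0, 0, 0, 0, 82], [0, 0, 0, 0, 0, 0, 82], [0, 0, 0, 0, 0, 0, 82], [0, 0, 0, 0, 0, 0, 82], [0, 0, 0, 0, 0, 0, 82], [0, 0, 0, 0, 0, 0, 82], [0, 0, 0, 0, 0, 0, 82], [0, 0, 0, 0, 0, 0, 82]]

```text
time_s: 68.95
eef_pos: [0.417, 0.4092, 0.093]
eef_rot: [-0.0, -0.064, 0.998, 0.0]
wrist_force: [0.4, -1.0, 0.0]
opening: 0.958
grasp_force: 0.0
```

```bash
python3 - <<'E'
from h import *
to(415.2,415.1,12,97.5)
E
```

```text
now [417.  409.2  93. ] phi 97.4 q1 0.57 q6 -1.13, q6 goal -0.92 op 81.8 F [ 0.4 -1.   0. ] t 69.0
turn 0.001 -0.000 -0.002 then shift [ 1.   6.1 81. ]
```

Emit:
jog_arm:
  series:
    - [[1, 6.1, 30, 0, 0, 0, 82], [0, 0, 30, 0, 0, 0, 82], [0, 0, 15, 0, 0, 0, 82], [0, 0, 6, 0, 0, 0, 82], [0, 0, 0, 0, 0, 0, 82], [0, 0, 0, 0, 0, 0, 55], [0, 0, 0, 0, 0, 0, 55], [0, 0, 0, 0, 0, 0, 55], [0, 0, 0, 0, 0, 0, 55], [0, 0, 0, 0, 0, 0, 55]]

```text
time_s: 69.95
eef_pos: [0.4164, 0.4159, 0.0137]
eef_rot: [0.001, -0.064, 0.998, 0.001]
wrist_force: [-0.0, 0.5, 6.4]
opening: 0.759
grasp_force: 67.9
```

Emit:
jog_arm:
  series:
    - [[0, 0, -20, 0, 0, 0, 55], [0, 0, -35, 0, 0, 0, 55], [0, 0, -40, 0, 0, 0.044, 55], [0, 0, -40, 0, 0, 0.043, 55], [0, 0, -35, 0, 0, 0, 55], [-9.8, -37.2, 0, 0, 0, 0, 55], [-9.8, -37.2, 0, 0, 0, 0, 55], [-9.8, -37.2, 0, 0, 0, 0, 55], [-9.8, -37.2, 0, 0, 0, 0, 55], [-9.8, -37.2, 0, 0, 0, 0, 55]]

```text
time_s: 70.95
eef_pos: [0.4721, 0.2298, 0.1821]
eef_rot: [-0.0, -0.021, 1.0, 0.0]
wrist_force: [0.5, -0.8, -0.9]
opening: 0.757
grasp_force: 67.1
```

Emit:
jog_arm:
  series:
    - [[-9.8, -37.2, 0, 0, 0, 0, 55], [-9.8, -37.2, 0, 0, 0, 0, 55], [-9.8, -37.2, 0, 0, 0, 0, 55], [-9.8, -37.2, 0, 0, 0, 0, 55], [-9.8, -37.2, 0, 0, 0, 0, 55], [-9.8, -37.2, 0, 0, 0, 0, 55], [-9.8, -37.2, 0, 0, 0, 0, 55], [-9.8, -37.2, 0, 0, 0, 0, 55], [-9.8, -37.2, 0, 0, 0, 0, 55], [-9.8, -37.2, 0, 0, 0, 0, 55]]

```text
time_s: 71.95
eef_pos: [0.5856, -0.1379, 0.1816]
eef_rot: [-0.0, -0.021, 1.0, 0.0]
wrist_force: [0.1, 1.5, -1.8]
opening: 0.762
grasp_force: 67.1
```

Emit:
jog_arm:
  series:
    - [[-9.8, -37.2, 0, 0, 0, 0, 55], [-9.8, -37.2, 0, 0, 0, 0, 55], [-9.8, -37.2, 0, 0, 0, 0, 55], [0, 0, 0, 0, 0, 0, 55], [0, 0, 0, 0, 0, 0, 55], [0, 0, 0, 0, 0, 0, 55], [0, 0, 0, 0, 0, 0, 55], [0, 0, 0, 0, 0, 0, 55], [0, 0, 0, 0, 0, 0, 55], [0, 0, 0, 0, 0, 0, 55]]

```text
time_s: 72.95
eef_pos: [0.6197, -0.2462, 0.1816]
eef_rot: [-0.0, -0.021, 1.0, 0.0]
wrist_force: [0.5, 0.6, -0.7]
opening: 0.764
grasp_force: 67.0
```

```bash
python3 - <<'E'
from h import *
to(620.5,-245.6,120,92.5)
E
```

```text
now [ 619.7 -246.2  181.6] phi 92.4 q1 -0.56 q6 -2.17, q6 goal -1.99 op 65.2 F [ 0.5  0.6 -0.7] t 73.0
turn 0.001 -0.000 -0.001 then shift [-0.8  0.6 61.6]
```

Emit:
jog_arm:
  series:
    - [[-2, 0.6, 20, 0, 0, 0, 55], [0, 0, 20, 0, 0, 0, 55], [0, 0, 12, 0, 0, 0, 55], [0, 0, 5, 0, 0, 0, 55], [0, 0, 3, 0, 0, 0, 55], [0, 0, 0, 0, 0, 0, 55], [0, 0, 0, 0, 0, 0, 82], [0, 0, 0, 0, 0, 0, 82], [0, 0, 0, 0, 0, 0, 82], [0, 0, -20, 0, 0, 0, 82]]

```text
time_s: 73.95
eef_pos: [0.6198, -0.245, 0.1388]
eef_rot: [-0.002, -0.021, 1.0, 0.002]
wrist_force: [-0.5, 0.3, -0.4]
opening: 0.957
grasp_force: 0.0
```

Emit:
jog_arm:
  series:
    - [[0, 0, -40, 0, 0, 0, 82], [0, 0, -40, 0, 0, 0, 82], [30, 38, 0, 0, 0, 0, 82], [30, 38, 0, 0, 0, 0, 82], [30, 38, 0, 0, 0, 0, 82], [20, 38, 0, 0, 0, 0, 82], [20, 38, 0, 0, 0, 0, 82], [10, 38, 0, 0, 0, 0, 82], [0, 38, 0, 0, 0, 0, 82], [0, 38, 0, 0, 0, 0, 82]]

```text
time_s: 74.95
eef_pos: [0.4687, 0.0532, 0.2226]
eef_rot: [0.001, -0.021, 1.0, 0.0]
wrist_force: [0.1, -0.0, -0.3]
opening: 0.963
grasp_force: 0.0
```

```bash
python3 - <<'E'
from h import *
c=ctrl.camera('top')
tops(c,((530,720),(-320,-170)),140,160); labels(c); row(c)
cv2.imwrite('pics/f.png',cv2.resize(c['frame'][140:265,180:400],None,fx=3.6,fy=3.6,interpolation=cv2.INTER_CUBIC))
E
```

```text
top [ 620.  -244.4  149.2] [ 621.3 -245.1] [91.3 67.9] 2.0 644
label [ -63.4 -122.8] [31.3 47.1] 83.0
label [-60.7 -75.3] [46.2 33.6] 0.6
label [-61.2 -21.8] [33.1 45.9] 88.7
label [-62.3  30.3] [45.6 33.2] 1.2
tray dark: y 143.7..180.3 x -134.6..52.1 rect [-42.1 161.4] [ 22.8 187.5] 85.3
tray dark: y -85.0..-34.9 x 4.9..22.1 rect [ 13.6 -59.9] [15.6 50.7] 3.5
tray dark: y -53.9..-44.3 x -85.0..-39.6 rect [-62.3 -49.1] [ 9.6 45.4] 89.5
tray dark: y 0.0..8.1 x -85.4..-39.1 rect [-62.2   3.8] [ 7.9 46.4] 89.0
tray dark: y 52.3..89.9 x -86.5..-38.8 rect [-62.6  71. ] [47.8 37.5] 0.4
```

View pics/f.png

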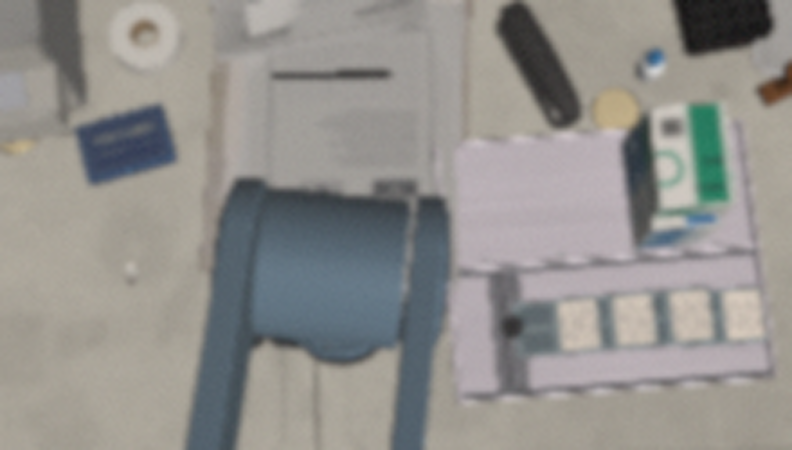

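The final picture shows the column square with the lancet carton on top at (690,155). The four-label row is straight, and the divider meets the last foot at (510,325). Handing in.

```bash
python3 -c "
from h import *
print(ctrl.hand_in())"
```

```text
the job is handed in; nothing more can be done
None
```

The job is handed in (no verdict came back): four mailers are shingled in a straight row, the divider is 1–2 mm from the last foot, the cartons are stacked with the lancet on top, and I left the stapler, vial and dropper alone.

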